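Register test cassettes in the reader corner and load the indexed analyser turntable

TASK

Take the test cassettes one after another, in the order orange, blue, green (one of them may be missing): slide each fully home into the corner of the code reader, against both fences, let go of it there for a moment so that it is read, then lay it flat in the pocket of its own colour on the analyser's turntable, which you turn by its posts so that this pocket clicks in at the open front station. At the end turn the table until the empty grey pocket has clicked in at the front, with the cassettes flat in their pockets under the beams, and do not knock over the jar, the bottle or the beaker on the way.

Things in the scene. Friction and masses are not known exactly. Their poses are not given: they have to be found in the camera images.
- analyser: rotary analyser, fixed: white round base (radius 115 mm) carrying the turntable; three posts and beams hold orange reading heads over the side and far stations, the front one is open above. Origin: on the turntable's axis at bench height, z up; its -x points from the axis to the front (loading) station, shown by an orange block on the base beyond the disc
- gantry (a point): top of the analyser's far post, 165 mm above the bench, 170 mm from the axis (analyser x). Side posts stand at analyser x 15, y +-175 mm; all are 24 mm square on 60 mm feet. Beams 24 mm wide, 143 to 165 mm above the bench, run from them to the axis; heads 38 mm across, undersides at 100 mm. A small red weight on its far side hangs straight down in a detent
- turntable (a joint): angle of the turntable, positive counter-clockwise from above, range -0.15 to 4.86. Detents at 0 (orange pocket at the front), 1.571 (grey), 3.142 (blue), 4.712 (green). It turns easily (under 4 N at a turning post) and pulls itself into a detent from about 0.3 rad away; half way between it may stand still. Disc radius 145 mm, top 45 mm above the bench
- turn_post (a point): top of one of the four round dark steel turning posts (14 mm across, 55 mm above the disc, so 100 mm above the bench), 125 mm from the axis, midway between pockets, 90 degrees apart, turning with the table. This is the post between the orange and green pockets. In a detent two posts stand 45 degrees either side of the front station
- load_station (a point): the front station, 92 mm from the axis, at the height of the disc's top (the pocket floor), 45 mm above the bench; axes as analyser. A pocket in its detent here is centred on it, its long side along y
- reader: code reader, fixed to the bench: white block 110 (x) by 140 (y) by 20 mm high with two blue fences 8 mm higher than its top: along its +x edge (inner face at x = 45 mm) and along its +y edge (inner face at y = 60 mm), which form a square corner; a green window lies near the corner. The other two edges are open. Origin: centre of its underside, z up
- reader_home (a point): on the reader's top (20 mm above the bench): where the origin of a cassette is when it is home in the corner, its long side (y) along the reader's y; at x 18, y 18 mm of the reader; axes as reader
- jar: bystander: white jar with orange cap, radius 35, 70 mm high; origin under its centre
- buffer_bottle: bystander: white bottle with blue cap, radius 30, 150 mm high; origin under its centre
- beaker: bystander: glass beaker, radius 40, 100 mm high; origin under its centre
- adapter: bystander: black plug-in power supply 75 x 50 x 45 mm; origin under its centre
- cassette_orange: orange test cassette: flat plate 54 (x) by 84 (y) by 12 mm high with a white grip ridge on its top, 14 (x) by 50 (y) mm, 20 mm high (so 32 mm high in all), centred; 120 g (0.8 to 1.3 times). Origin: centre of its underside, z up. Turned by half a turn it is the same. May be absent
- cassette_blue: blue test cassette: flat plate 54 (x) by 84 (y) by 12 mm high with a white grip ridge on its top, 14 (x) by 50 (y) mm, 20 mm high (so 32 mm high in all), centred; 120 g (0.8 to 1.3 times). Origin: centre of its underside, z up. Turned by half a turn it is the same. May be absent
- cassette_green: green test cassette: flat plate 54 (x) by 84 (y) by 12 mm high with a white grip ridge on its top, 14 (x) by 50 (y) mm, 20 mm high (so 32 mm high in all), centred; 120 g (0.8 to 1.3 times). Origin: centre of its underside, z up. Turned by half a turn it is the same. May be absent
- pocket_orange (a point): centre of the floor of the orange pocket on the turntable, at the disc's top; the pocket is 62 mm (towards the axis) by 92 mm inside, with walls 4 mm thick and 8 mm high; it turns with the table
- pocket_blue (a point): centre of the floor of the blue pocket on the turntable, at the disc's top; the pocket is 62 mm (towards the axis) by 92 mm inside, with walls 4 mm thick and 8 mm high; it turns with the table
- pocket_green (a point): centre of the floor of the green pocket on the turntable, at the disc's top; the pocket is 62 mm (towards the axis) by 92 mm inside, with walls 4 mm thick and 8 mm high; it turns with the table
- pocket_blank (a point): centre of the floor of the grey (blank) pocket on the turntable, at the disc's top; the pocket is left empty, 62 mm (towards the axis) by 92 mm inside, with walls 4 mm thick and 8 mm high; it turns with the table
Things that resemble listed ones, but are neither listed nor needed, are in the scene too. Leave any red look-alike of the cassette_green alone.

How it is judged (in metres and radians):
On the way, in this order (a step that is already met when the one before it is completed fails the run):
1. the orange cassette lies flat on the reader, fully home in the corner against both fences (within 3 mm), let go and at rest (x of cassette_orange in the frame of reader_home between -0.003 and 0.003 m and y of cassette_orange in the frame of reader_home between -0.003 and 0.003 m and z of cassette_orange in the frame of reader_home below 0.004 m and angle between the y axis of cassette_orange and the y axis of reader, either way round below 0.06 rad and angle between cassette_orange's own z axis and vertical below 0.06 rad and contact force between the fingers and cassette_orange below 0.3 N and linear speed of cassette_orange below 0.02 m/s), for 0.3 s.
2. the orange cassette lies flat in the orange pocket of the turntable, let go (horizontal distance between cassette_orange and pocket_orange below 0.009 m and z of cassette_orange in the frame of pocket_orange below 0.004 m and angle between cassette_orange's own z axis and vertical below 0.06 rad and contact force between the fingers and cassette_orange below 0.3 N and linear speed of cassette_orange below 0.02 m/s), for 0.2 s.
3. the blue cassette lies flat on the reader, fully home in the corner against both fences (within 3 mm), let go and at rest (x of cassette_blue in the frame of reader_home between -0.003 and 0.003 m and y of cassette_blue in the frame of reader_home between -0.003 and 0.003 m and z of cassette_blue in the frame of reader_home below 0.004 m and angle between the y axis of cassette_blue and the y axis of reader, either way round below 0.06 rad and angle between cassette_blue's own z axis and vertical below 0.06 rad and contact force between the fingers and cassette_blue below 0.3 N and linear speed of cassette_blue below 0.02 m/s), for 0.3 s.
4. the blue cassette lies flat in the blue pocket of the turntable, let go (horizontal distance between cassette_blue and pocket_blue below 0.009 m and z of cassette_blue in the frame of pocket_blue below 0.004 m and angle between cassette_blue's own z axis and vertical below 0.06 rad and contact force between the fingers and cassette_blue below 0.3 N and linear speed of cassette_blue below 0.02 m/s), for 0.2 s.
5. the green cassette lies flat on the reader, fully home in the corner against both fences (within 3 mm), let go and at rest (x of cassette_green in the frame of reader_home between -0.003 and 0.003 m and y of cassette_green in the frame of reader_home between -0.003 and 0.003 m and z of cassette_green in the frame of reader_home below 0.004 m and angle between the y axis of cassette_green and the y axis of reader, either way round below 0.06 rad and angle between cassette_green's own z axis and vertical below 0.06 rad and contact force between the fingers and cassette_green below 0.3 N and linear speed of cassette_green below 0.02 m/s), for 0.3 s.
6. the green cassette lies flat in the green pocket of the turntable, let go (horizontal distance between cassette_green and pocket_green below 0.009 m and z of cassette_green in the frame of pocket_green below 0.004 m and angle between cassette_green's own z axis and vertical below 0.06 rad and contact force between the fingers and cassette_green below 0.3 N and linear speed of cassette_green below 0.02 m/s), for 0.2 s.
At the end, for the whole second after the job is handed in: every cassette present lies flat, released and at rest in the pocket of its own colour (within 9 mm of its centre, which the pocket walls ensure), and the turntable stands still in the detent with the grey pocket at the front (joint 1.571 within 0.06 rad) (all of step 2 and all of step 4 and all of step 6 and value of joint turntable between 1.5108 and 1.6308 rad and velocity of joint turntable between -0.05 and 0.05 rad/s); the robot touches nothing.
It fails at once if the jar, the bottle or the beaker is knocked over (angle between any of jar, buffer_bottle, beaker's own z axis and vertical above 0.6 rad).
Of cassette_orange, cassette_blue, cassette_green only 2 to 3 are there at a start; the rules pass over those that are not, and their reading is None.
At some moment in a run one of cassette_orange, cassette_blue, cassette_green may be knocked a few centimetres aside while the robot is not near it.
Once in a run the grip may slacken for a moment while it holds something.
It also fails if it takes over 210 s, if anything falls off the work surface, if the arm or the gripper's body presses on something with over 40 N, if the wrist force passes 120 N, or if a joint passes its speed limit or range.

ROBOT

A 7-joint arm with a two-finger parallel gripper is mounted at the origin on the work surface. World frame = base frame: x ahead of the robot, y to its left, z up, the work surface at z = 0. Lengths are in mm, angles in rad, forces in N, time in s.
With the tool pointing down it reaches from about 400 to 850 mm from the base axis. Payload 10.4 kg.
Tool frame: the origin (TCP) lies at the very end of the fingers, on their centre line; the grasp point (between the pads) lies arm.grip_depth behind it (arm.grip_depth is the distance from the TCP to the grasp point, in mm); z points along the fingers, y is the line along which they close (so a half turn about z gives the same grasp; the last joint's range is limited). The gripper opens to 85 mm and grips with 20 to 120 N. Pads are 22 mm wide; open, the fingers measure 114 mm over their backs; the gripper's body (76 mm by 85 mm) begins 54 mm behind the grasp point. The pads swing forward as they close: fully open they stand 13 mm farther back than shut.
Start: joints at [-1.243, 0.332, -0.065, 1.46, 0.022, 1.35, -0.088], TCP at [214.769, 586.963, 231.338] pointing down, gripper open.
Joint ranges: [-2.6, 2.6], [-0.5, 2.12], [-1.47, 1.34], [0.16, 2.42], [-1.27, 4.41], [0.06, 2.06], [-2.6, 2.6]. Speed limits (rad/s): [2.22, 2.22, 2.79, 2.79, 3.14, 3.14, 3.14].

INTERFACE

Orientations are given as a unit quaternion [x, y, z, w].
In Python, from workcell import arm, viewer, job, finder gives the robot as it stands.
- The arm moves only by the tool apply_moves, never from a script. Its argument "plan" is a list of rows, each a list of 5 numbers: the finger opening in m, from 0 to 0.0854, then the shift along the tool's x, y, z in m, then the turn about the tool's z in rad. A call has 1 to 5 rows; each row is the pose to reach, as a shift and turn from the pose commanded when the call began, along the tool's axes at that moment; what a row does not reach only later rows make up. A row lasts 1/8 s, in which the tool goes at most 62.5 mm and 10.7 degrees, less where a joint would pass 70% of its speed; a pose out of reach is approached as far as the arm can. A call with a gripper value outside its range is refused whole. The fingers move at their own pace and stop on an object; "squeeze" is the grip in N (left out, the last holds). Time passes only in rows, so rows that repeat a pose let the fingers close. It gives the time, the measured TCP pose, the force, the opening and the grip force at its end, in the units of the state.
- arm.sense(): the state, without advancing time (a new reading comes with each control period).
- viewer.read_camera(name): name is "scene" or "top" or "wrist"; returns a dict with "color" (480x640x3 uint8, blue, green, red), "fx", "fy", "cx", "cy" (pixels), "D" ([k1, k2, p1, p2, k3] as OpenCV has them; the pictures are not rectified), "eye" and "rotation" of the camera in the world; the wrist camera has in their place "tool_from_camera" (4x4, takes a point from camera to tool coordinates, whose origin is the TCP and whose axes are the flange's). Camera axes: x right, y up, looking along -z (the intrinsics and any distortion apply to the point x, -y, -z); pixel columns grow to the right and rows downward; lengths in mm; the calibration is good to about 2 mm. A picture is of the moment at which its call begins: read the wrist's pose just before it. There is no depth.
- job.hand_in(): hands the job in; it is judged then, once.
Trained networks look in a picture, given as the dict that the camera call returned (one of the last four; its "shot" number tells which), for a name from the list of things; names that differ only in an ending like _2 or _b are one class to them, and where a whole thing is asked for, a point or a joint stands for the part that bears it (a point fixed in the world has none). Each returns a list of dicts, best first, with "conf" (0 to 1); they miss things now and then, are a little off and sometimes report something else, mostly with a low value. They report only what shows in the picture. A call takes as long as a camera call. They do not tell look-alikes from the thing itself.
- finder.recognise(picture, label): "rect" ([left, top, width, height] in pixels, round what is visible of it).
- finder.tip_of(picture, label): "centre" ([column, row] in pixels: a listed point, or the origin of a listed thing).
The state is a dict: "clock": time; "qpos": joint angles; "qd": joint speeds; "joint_torque": joint torques, N m; "tool_pos": TCP position; "orientation": TCP orientation; "wrist_force": force on the tool from outside, world axes, zero at the start; "moment": the same for the moment, N m; "grip_width": finger opening in mm; "finger_force": force on a finger pad.
Only numpy, scipy, OpenCV 4.12 (cv2) and the standard library are available. Lean on these libraries where they do the work, as an engineer would, in place of code of your own. Each camera call takes 0.05 s, during which the arm holds its last target. There are 200 camera calls.

## Working session

There is one attempt and no reset: what is moved stays moved. The work goes in short steps, Python scripts to look and compute and a tool call to move; the robot and the scene stay as the last step left them, time stands still between calls to the robot, and variables do not carry over. Pictures are saved under pics/ and viewed, at most 14 in all, crops included, and the job is handed in when it is done.

Besides the shell and the picture viewer there is one more tool, called after "Request:" as name(argument=value, ...) on one line, values as JSON. apply_moves: Moves the arm, as the interface text tells. Its arguments: {"type":"object","properties":{"plan":{"type":"array","items":{"type":"array","items":{"type":"number"}}},"squeeze":{"type":"number"}},"required":["plan"]}

```bash
ls; mkdir -p pics; python3 - <<'E'
from workcell import arm, viewer, job, finder
import cv2
print(arm.sense(), arm.grip_depth)
for n in ("scene","top"):
    p=viewer.read_camera(n)
    cv2.imwrite(f"pics/{n}0.png",p["color"])
    print({k:v for k,v in p.items() if k!="color"})
    for l in ["analyser","gantry","turn_post","load_station","reader","reader_home","jar","buffer_bottle","beaker","adapter","cassette_orange","cassette_blue","cassette_green","pocket_orange","pocket_blue","pocket_green","pocket_blank"]:
        try: t=[([round(x) for x in d["centre"]],round(d["conf"],2)) for d in finder.tip_of(p,l)][:4]
        except Exception as e: t=e
        print(l,t)
E
```

```text
pics
{'clock': 0.0, 'qpos': array([-1.24260079,  0.33286478, -0.06469689,  1.4609316 ,  0.02159085,
        1.34991983, -0.0884985 ]), 'qd': array([-0.00152169,  0.00132767, -0.00094824, -0.00079423,  0.00016967,
        0.00166574,  0.00141803]), 'joint_torque': array([-7.39848165e-04, -6.25428271e+01,  4.89815895e-02, -3.91612887e+01,
        1.63097552e-02,  9.69478424e-03, -2.71296091e-05]), 'tool_pos': array([214.65244127, 586.58032281, 230.52499494]), 'orientation': array([ 1.74491237e-01,  9.84658468e-01, -7.07836262e-04, -9.53833148e-05]), 'wrist_force': array([0.74621766, 0.20126464, 0.50751977]), 'moment': array([-0.0070056 ,  0.04636935, -0.03942402]), 'finger_force': 0.0, 'grip_width': 85.4641220810884} 18.700000000000003
{'fx': 597.8477251205352, 'fy': 597.8477251205352, 'cx': 306.5451662413047, 'cy': 232.12575317035365, 'D': array([-0.18846246,  0.        ,  0.        ,  0.        ,  0.        ]), 'eye': array([1172.23007384,  845.39667026, 1021.05907718]), 'rotation': array([0.13685735, 0.39883155, 0.86518906, 0.27138783]), 'shot': 1}
analyser [([363, 342], 0.71)]
gant
[... 1180 characters left out ...]
16)]
gantry [([230, 155], 0.67)]
turn_post [([238, 274], 0.62)]
load_station [([206, 268], 0.81), ([241, 274], 0.69), ([352, 287], 0.35), ([229, 152], 0.31)]
reader [([205, 270], 0.71), ([361, 295], 0.68)]
reader_home [([351, 288], 0.57)]
jar [([133, 284], 0.71)]
buffer_bottle [([417, 178], 0.68), ([222, 237], 0.57)]
beaker [([508, 272], 0.82), ([231, 154], 0.74)]
adapter [([314, 155], 0.65)]
cassette_orange [([372, 214], 0.79), ([425, 242], 0.72)]
cassette_blue []
cassette_green [([429, 238], 0.87), ([388, 359], 0.79), ([424, 299], 0.65)]
pocket_orange [([209, 268], 0.67), ([232, 155], 0.25)]
pocket_blue [([234, 197], 0.6)]
pocket_green [([254, 246], 0.87)]
pocket_blank [([186, 223], 0.77)]
```

View pics/scene0.png

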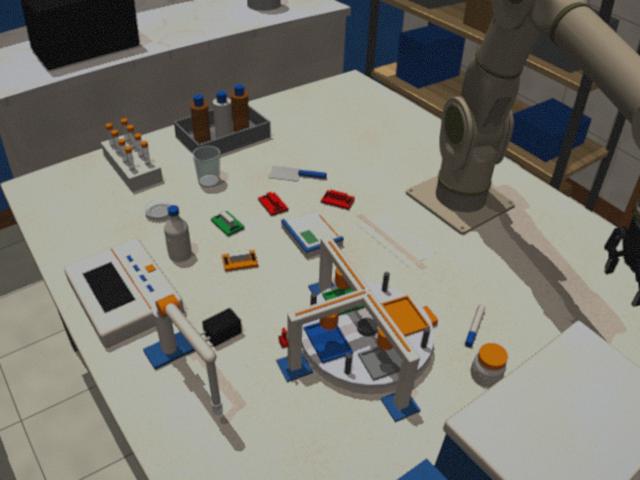

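View pics/top0.png

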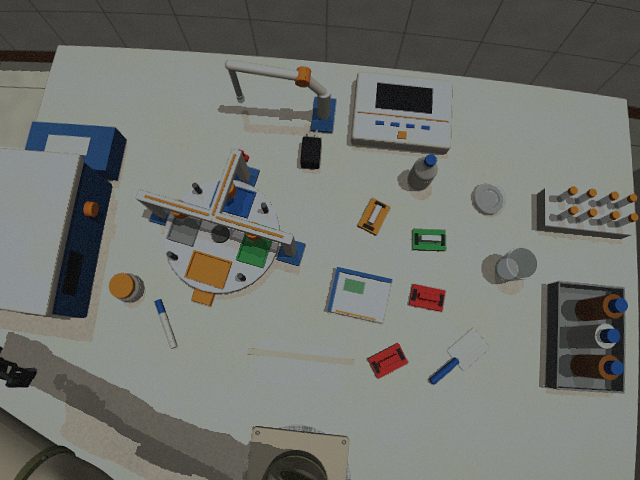

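The top view shows the orange cassette at (374,216), the green one at (429,240) and two red look-alikes. There is no blue cassette. The reader is at (360,295) with its fences at the upper and left edges. The turntable is centred near (222,235), with the orange pocket at the front near (208,270). Next I'll turn these into positions.

```bash
cat > h.py <<'E'
from workcell import arm, viewer, job, finder
import numpy as np, cv2
from scipy.spatial.transform import Rotation as R
from scipy.optimize import least_squares
F=np.diag([1.,-1,-1])
def shot(n):
    s=arm.sense() if n=="wrist" else None
    p=viewer.read_camera(n)
    if n=="wrist":
        T=np.eye(4);T[:3,:3]=R.from_quat(s["orientation"]).as_matrix();T[:3,3]=s["tool_pos"]
        M=T@p["tool_from_camera"];p["C"]=M[:3,:3];p["e"]=M[:3,3]
    else:
        q=np.array(p["rotation"]);p["C"]=R.from_quat(q).as_matrix() if q.shape==(4,) else q;p["e"]=p["eye"]
    p["K"]=np.array([[p["fx"],0,p["cx"]],[0,p["fy"],p["cy"]],[0,0,1]]);return p
def ray(p,px,z):
    u=cv2.undistortPoints(np.array(px,float).reshape(-1,1,2),p["K"],p["D"])[:,0]
    d=np.c_[u,np.ones(len(u))]@F@p["C"].T
    return p["e"]+d*((z-p["e"][2])/d[:,2:])
def proj(p,X):
    c=(np.atleast_2d(X)-p["e"])@p["C"]@F
    return cv2.projectPoints(c,np.zeros(3),np.zeros(3),p["K"],p["D"])[0][:,0]
def tip(p,l,z,k=1):
    return [(np.round(ray(p,d["centre"],z)[0],1),round(d["conf"],2)) for d in finder.tip_of(p,l)[:k]]
def frame(x,y,th,P):
    P=np.atleast_2d(np.array(P,float));c,s=np.cos(th),np.sin(th)
    return np.c_[x+c*P[:,0]-s*P[:,1],y+s*P[:,0]+c*P[:,1],P[:,2]]
HS={"orange":((8,150,90),(22,255,255)),"green":((50,120,50),(80,255,255)),"blue":((100,120,50),(125,255,255))}
def mask(p,col): return cv2.inRange(cv2.cvtColor(p["color"],cv2.COLOR_BGR2HSV),*HS[col])
BOX=[[sx*27,sy*42,z] for sx in(-1,1) for sy in(-1,1) for z in(0,12)]
RID=[[sx*7,sy*25,z] for sx in(-1,1) for sy in(-1,1) for z in(12,32)]
def fitcas(p,col,x0,z0=0,rad=70):
    """fit cassette x,y,th: filled silhouette of plate+ridge against colour mask hull"""
    near=proj(p,[x0[0],x0[1],z0+6])[0];sc=np.linalg.norm(proj(p,[x0[0]+rad,x0[1],z0+6])[0]-near)
    m=mask(p,col);w=np.zeros_like(m);cv2.circle(w,tuple(int(v) for v in near),int(sc),255,-1)
    m=cv2.morphologyEx(m&w,cv2.MORPH_OPEN,np.ones((3,3)))
    c=[c for c in cv2.findContours(m,cv2.RETR_EXTERNAL,cv2.CHAIN_APPROX_NONE)[0] if cv2.contourArea(c)>60]
    h=cv2.convexHull(np.vstack(c));pts=h[:,0].astype(float)
    full=np.vstack(c)[:,0].astype(np.float32); r=[]
    W=ray(p,cv2.boxPoints(cv2.minAreaRect(h)),z0+12)
    cen=W[:,:2].mean(0);e=[W[1]-W[0],W[2]-W[1]];L=max(e,key=np.linalg.norm);th0=np.arctan2(-L[0],L[1])
    def f(v):
        H=cv2.convexHull(proj(p,frame(v[0],v[1],v[2],np.array(BOX)+[0,0,z0])).astype(np.float32))
        return [cv2.pointPolygonTest(H,(float(a),float(b)),True) for a,b in pts]
    s=least_squares(f,[*cen,th0],loss="soft_l1",x_scale=[1,1,.02],diff_step=1e-3)
    return np.round(s.x,3),np.round(np.sqrt(np.mean(np.square(s.fun))),2),[round(np.linalg.norm(v)) for v in e]
def go(x,y,z,yaw=None):
    """tool-frame shift (m) from measured pose to world target; yaw = world angle of closing line (tool y)"""
    s=arm.sense();M=R.from_quat(s["orientation"]).as_matrix()
    d=M.T@(np.array([x,y,z])-s["tool_pos"])/1000
    t=0.
    if yaw is not None:
        t=-(yaw-np.arctan2(M[1,1],M[0,1]));t=(t+np.pi/2)%np.pi-np.pi/2
    return np.round(d,4),round(t,3)
E
python3 - <<'E'
from h import *
p=shot("top");q=shot("scene")
for pic in(p,q):
    for l,z in [("gantry",165),("turn_post",100),("load_station",45),("reader",0),("reader_home",20),("pocket_orange",45),("pocket_blue",45),("pocket_green",45),("pocket_blank",45),("jar",0),("buffer_bottle",0),("beaker",0),("cassette_orange",0),("cassette_green",0)]:
        print(l,tip(pic,l,z,3))
print(fitcas(p,"orange",ray(p,[374,216],0)[0]),fitcas(p,"green",ray(p,[429,240],0)[0]))
s=arm.sense();print(R.from_quat(s["orientation"]).as_matrix().round(3));w=viewer.read_camera("wrist");print(w["tool_from_camera"],w["fx"],w["cx"],w["cy"])
print(ray(p,[[340,270],[327,308],[392,285],[383,321]],24))
E
```

```text
gantry [(array([721.1, 218.7, 165. ]), 0.76)]
turn_post [(array([464.6, 170.8, 100. ]), 0.75), (array([ 535.1, -440.8,  100. ]), 0.35)]
load_station [(array([470.1, 268.5,  45. ]), 0.88)]
reader [(array([ 455.8, -113.1,    0. ]), 0.75)]
reader_home [(array([473.8, -92.9,  20. ]), 0.85)]
pocket_orange [(array([477.3, 263.6,  45. ]), 0.76), (array([ 593.5, -262. ,   45. ]), 0.75)]
pocket_blue [(array([654.6, 227.9,  45. ]), 0.95)]
pocket_green [(array([541.3, 149.1,  45. ]), 0.73)]
pocket_blank [(array([586.1, 330.7,  45. ]), 0.8)]
jar [(array([408.1, 462.9,   0. ]), 0.57), (array([673.9, 238.7,   0. ]), 0.53), (array([ 785.6, -242.7,    0. ]), 0.47)]
buffer_bottle [(array([ 775.9, -232. ,    0. ]), 0.72), (array([481., 275.,   0.]), 0.53), (array([ 660. , -121.3,    0. ]), 0.35)]
beaker [(array([ 554.8, -481. ,    0. ]), 0.93)]
cassette_orange [(array([ 660. , -126.7,    0. ]), 0.57), (array([554.6, 163.1,   0. ]), 0.2)]
cassette_green [(array([ 612.3, -271.7,    0. ]), 0.84), (array([ 456.2, -276.8,    0. ]), 0.84)]
gantry [(array([731.2, 217.8, 165. ]), 0.85), (array([557.9, 335.2, 
[... 934 characters left out ...]
.855, -130.688,   -1.963]), np.float64(0.92), [82, 52]) (array([ 612.975, -274.869,   -2.97 ]), np.float64(0.72), [80, 52])
[[-0.939  0.344  0.   ]
 [ 0.344  0.939  0.   ]
 [ 0.     0.    -1.   ]]
[[ 2.54196364e-04  9.48802010e-01  3.15871304e-01  8.08896649e+01]
 [ 9.99999840e-01 -4.01057472e-04  3.99934438e-04 -1.20734612e-01]
 [ 5.06141145e-04  3.15871152e-01 -9.48801960e-01 -1.43009580e+02]
 [ 0.00000000e+00  0.00000000e+00  0.00000000e+00  1.00000000e+00]] 351.99623459092464 324.472346865098 238.8226161612091
[[ 507.95002831  -56.36517663   24.        ]
 [ 411.81895156  -33.77313359   24.        ]
 [ 483.8648276  -187.21750266   24.        ]
 [ 394.19933057 -172.00235884   24.        ]]
```

```bash
python3 - <<'E'
from h import *
print(go(420,80,300,1.22))
E
```

```text
(array([-0.367 , -0.4056, -0.0687]), np.float64(-0.0))
```

Request:
apply_moves(plan=[[0.05, -0.037, -0.041, -0.018, 0], [0.05, -0.074, -0.081, -0.036, 0], [0.05, -0.111, -0.122, -0.054, 0], [0.05, -0.148, -0.162, -0.069, 0], [0.05, -0.185, -0.203, -0.069, 0]])

```text
clock: 3.98
tool_pos: [319.6, 331.4, 301.7]
orientation: [0.175, 0.985, 0.001, 0.001]
wrist_force: [0.4, -0.1, -0.2]
grip_width: 49.8
finger_force: 0.0
```

Request:
apply_moves(plan=[[0.05, -0.037, -0.041, 0, 0], [0.05, -0.074, -0.081, 0, 0], [0.05, -0.111, -0.122, 0, 0], [0.05, -0.148, -0.162, 0, 0], [0.05, -0.182, -0.202, 0, 0]])

```text
clock: 4.6
tool_pos: [420.7, 78.6, 300.5]
orientation: [0.175, 0.985, 0.0, 0.0]
wrist_force: [0.1, 0.5, -0.8]
grip_width: 49.8
finger_force: 0.0
```

Request:
apply_moves(plan=[[0.05, 0, 0, 0, 0], [0.05, 0, 0, 0, 0]])

```text
clock: 4.85
tool_pos: [420.1, 81.0, 300.4]
orientation: [0.174, 0.985, 0.0, 0.0]
wrist_force: [-1.1, 1.3, 0.6]
grip_width: 50.2
finger_force: 0.0
```

```bash
python3 - <<'E'
from h import *
s=arm.sense();print(s["clock"],s["tool_pos"],s["qpos"].round(2))
p=shot("wrist");cv2.imwrite("pics/w1.png",p["color"])
for l,z in [("gantry",165),("turn_post",100),("load_station",45),("reader",0),("reader_home",20),("pocket_orange",45),("pocket_blue",45),("pocket_green",45),("pocket_blank",45),("cassette_orange",0),("cassette_green",0)]:
        print(l,tip(p,l,z,2))
E
```

```text
4.85 [420.06327954  81.03118517 300.38272622] [-0.76 -0.18  0.4   1.85  0.07  1.46  0.86]
gantry []
turn_post [(array([459.2, 180.4, 100. ]), 0.86)]
load_station [(array([471.4, 261.4,  45. ]), 0.65)]
reader [(array([ 452., -106.,    0.]), 0.7)]
reader_home [(array([479.4, -93.4,  20. ]), 0.95)]
pocket_orange [(array([472.9, 264.7,  45. ]), 0.77)]
pocket_blue [(array([ 536.2, -425.3,   45. ]), 0.5)]
pocket_green [(array([549.6, 156.7,  45. ]), 0.72)]
pocket_blank [(array([582.3, 337.1,  45. ]), 0.96)]
cassette_orange [(array([ 663.1, -134.6,    0. ]), 0.86)]
cassette_green [(array([ 468.7, -275.5,    0. ]), 0.9), (array([ 303.5, -191.1,    0. ]), 0.79)]
```

View pics/w1.png

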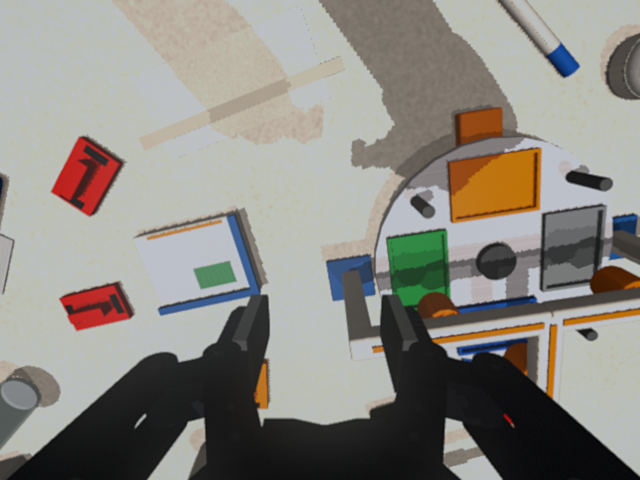

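```bash
cat >> h.py <<'E'
def blob(p,col,c,z,rad,big=False):
    n=proj(p,[c[0],c[1],z])[0];sc=np.linalg.norm(proj(p,[c[0],c[1]+rad,z])[0]-n)
    m=mask(p,col);w=np.zeros_like(m);cv2.circle(w,tuple(int(v) for v in n),int(sc),255,-1)
    m=cv2.morphologyEx(m&w,cv2.MORPH_OPEN,np.ones((2,2)))
    cs=[c for c in cv2.findContours(m,cv2.RETR_EXTERNAL,cv2.CHAIN_APPROX_NONE)[0] if cv2.contourArea(c)>40]
    if big: cs=[max(cs,key=cv2.contourArea)]
    return cv2.convexHull(np.vstack(cs))[:,0].astype(float)
def fithull(p,pts,model,x0):
    def f(v):
        H=cv2.convexHull(proj(p,frame(*v,model)).astype(np.float32))
        return [cv2.pointPolygonTest(H,(float(a),float(b)),True) for a,b in pts]
    s=least_squares(f,x0,loss="soft_l1",x_scale=[1,1,.02],diff_step=1e-3)
    return np.round(s.x,3),np.round(np.sqrt(np.mean(np.square(s.fun))),2)
FEN=[[a,b,z] for a,b in((55,70),(55,-70),(45,-70),(-55,60),(-55,70)) for z in(20,28)]
POC=[[a,b,z] for a in(-35,35) for b in(-50,50) for z in(45,53)]
POCG=[[b,a,z] for a,b,z in POC]
E
python3 - <<'E'
from h import *
for n in("wrist","top","scene"):
    p=shot(n)
    for lab,col,c,z,r,m,x0,b in (("reader","blue",(455,-108),24,110,FEN,(455,-108,-.2),False),("poc_o","orange",(473,268),49,80,POC,(473,268,-.2),True),("poc_g","green",(543,153),49,80,POC,(543,153,1.37),True)):
        try: print(n,lab,*fithull(p,blob(p,col,c,z,r,b),m,x0))
        except Exception as e: print(n,lab,e)
    print(fitcas(p,"orange",(661,-131)) if n!="wrist" else "")
E
```

```text
wrist reader [ 4.54757e+02 -1.08229e+02 -1.44000e-01] 1.25
wrist poc_o [ 4.75481e+02  2.67395e+02 -1.95000e-01] 0.94
wrist poc_g [542.228 159.726   1.361] 2.58

top reader [ 4.50464e+02 -1.12657e+02 -1.32000e-01] 0.43
top poc_o [ 4.71975e+02  2.56937e+02 -2.21000e-01] 1.98
top poc_g max() iterable argument is empty
(array([ 662.204, -130.522,   -1.934]), np.float64(0.8), [83, 52])
scene reader [ 4.49446e+02 -1.10332e+02 -1.40000e-01] 0.86
scene poc_o [ 4.71151e+02  2.65490e+02 -3.51000e-01] 1.3
scene poc_g [551.759 168.459   1.138] 1.08
(array([674.229, -96.136,   1.081]), np.float64(3.4), [80, 32])
```

Request:
apply_moves(plan=[[0.05, -0.04, -0.03, 0.015, 0], [0.05, -0.08, -0.06, 0.03, 0], [0.05, -0.125, -0.095, 0.05, 0], [0.05, -0.178, -0.138, 0.07, 0], [0.05, -0.178, -0.138, 0.07, 0]])

```text
clock: 6.22
tool_pos: [540.0, -114.3, 228.6]
orientation: [0.177, 0.984, -0.002, -0.001]
wrist_force: [-0.4, 0.8, -0.3]
grip_width: 50.1
finger_force: 0.0
```

Request:
apply_moves(plan=[[0.05, 0, 0, 0, 0], [0.05, 0, 0, 0, 0]])

```text
clock: 6.48
tool_pos: [540.0, -108.8, 230.8]
orientation: [0.174, 0.985, 0.001, 0.0]
wrist_force: [0.5, 0.9, 0.1]
grip_width: 50.3
finger_force: 0.0
```

```bash
python3 - <<'E'
from h import *
s=arm.sense();print(s["clock"],s["tool_pos"])
p=shot("wrist")
pts=blob(p,"blue",(455,-108),24,110)
v,e=fithull(p,pts,FEN,(455,-108,-.2));print(v,e, tip(p,"reader_home",20),tip(p,"reader",0))
im=p["color"].copy()
for q in proj(p,frame(*v,FEN)): cv2.circle(im,tuple(int(t) for t in q),3,(0,0,255),1)
for q in pts: cv2.circle(im,tuple(int(t) for t in q),1,(0,255,255),-1)
cv2.imwrite("pics/w2.png",im)
E
```

```text
6.475 [ 539.98979923 -108.78373906  230.75827298]
[ 4.54267e+02 -1.08069e+02 -1.29000e-01] 0.85 [(array([473.6, -94.8,  20. ]), 0.76)] [(array([ 451.7, -106.2,    0. ]), 0.96)]
```

View pics/w2.png

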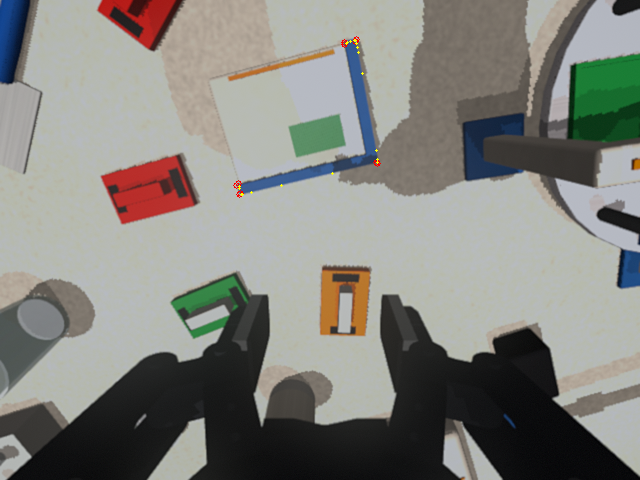

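```bash
python3 - <<'E'
from h import *
p=shot("wrist")
v,e,_=fitcas(p,"orange",(662,-131));print(v,e,_)
print(fitcas(shot("top"),"orange",(662,-131)))
print(go(v[0],v[1],60,v[2]),go(v[0],v[1],16,v[2]))
E
```

```text
[ 658.656 -127.962    1.202] 1.52 [82, 52]Traceback (most recent call last):
  File "<stdin>", line 4, in <module>
  File "h.py", line 37, in fitcas
    h=cv2.convexHull(np.vstack(c));pts=h[:,0].astype(float)
                     ~~~~~~~~~^^^
    return _nx.concatenate(arrs, 0, dtype=dtype, casting=casting)
           ~~~~~~~~~~~~~~~^^^^^^^^^^^^^^^^^^^^^^^^^^^^^^^^^^^^^^^
ValueError: need at least one array to concatenate
```

Request:
apply_moves(plan=[[0.05, -0.04, 0.008, 0.04, 0.01], [0.05, -0.085, 0.016, 0.08, 0.02], [0.05, -0.12, 0.023, 0.13, 0.02], [0.05, -0.12, 0.023, 0.17, 0.02], [0.05, -0.12, 0.023, 0.17, 0.02]], squeeze=40)

```text
clock: 7.35
tool_pos: [658.5, -129.1, 57.1]
orientation: [0.184, 0.983, -0.0, -0.003]
wrist_force: [-1.3, 0.8, 1.1]
grip_width: 49.9
finger_force: 0.0
```

```bash
python3 - <<'E'
from h import *
print(arm.sense()["tool_pos"]);p=shot("wrist");cv2.imwrite("pics/w3.png",p["color"]); print(tip(p,"cassette_orange",0),go(660.5,-129,15,1.2))
E
```

```text
[ 658.51848696 -129.14358307   57.13509869]
[(array([ 661.3, -130.5,    0. ]), 0.87)] (array([0.0008, 0.0007, 0.0469]), np.float64(0.0))
```

View pics/w3.png

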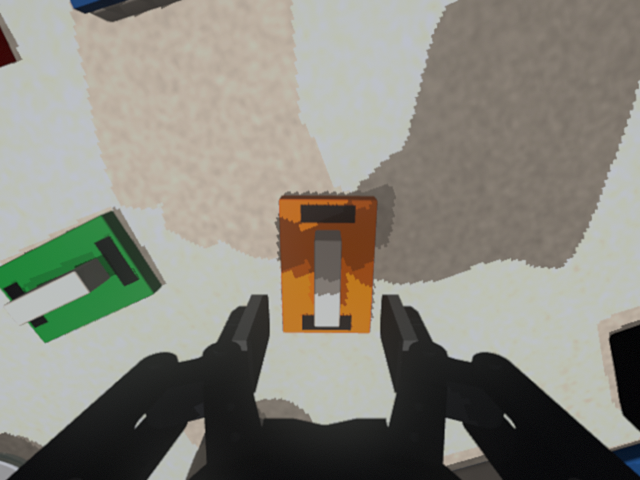

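The orange cassette's ridge is centred between the fingers at (328,280), so I'll lower and grip.

Request:
apply_moves(plan=[[0.05, 0, 0, 0.03, 0], [0.05, 0, 0, 0.045, 0], [0.05, 0, 0, 0.045, 0], [0.01, 0, 0, 0.045, 0], [0.01, 0, 0, 0.045, 0]], squeeze=50)

```text
clock: 8.07
tool_pos: [661.3, -130.0, 16.5]
orientation: [0.184, 0.983, 0.0, 0.001]
wrist_force: [0.9, -0.1, 0.6]
grip_width: 14.1
finger_force: 0.0
```

Request:
apply_moves(plan=[[0.01, 0, 0, 0, 0], [0.01, 0, 0, 0, 0], [0.01, 0, 0, 0, 0], [0.01, 0, 0, -0.03, 0], [0.01, 0, 0, -0.06, 0]])

```text
clock: 8.7
tool_pos: [660.3, -129.9, 75.9]
orientation: [0.184, 0.983, -0.0, -0.0]
wrist_force: [0.5, 0.2, 0.0]
grip_width: 12.9
finger_force: 49.3
```

```bash
python3 - <<'E'
from h import *
s=arm.sense();print(s["tool_pos"],s["grip_width"],s["finger_force"]);p=shot("wrist");M=R.from_quat(s["orientation"]).as_matrix()
zc=s["tool_pos"][2]-15
v=fitcas(p,"orange",s["tool_pos"][:2],zc,60);print(v, "off tool xy",(M.T@(np.r_[v[0][:2],0]-np.r_[s["tool_pos"][:2],0])).round(1), "dyaw",v[0][2]-np.arctan2(M[1,1],M[0,1]))
E
```

```text
[ 660.28339682 -129.88284601   75.92239957] 12.94309866513165 49.33645248413086
(array([ 633.206, -119.352,   -1.93 ]), np.float64(4.65), [52, 58]) off tool xy [29.1  0.   0. ] dyaw -3.129927890436389
```

```bash
python3 - <<'E'
from h import *
print(go(464.5,-100.2,110,-0.13),arm.sense()["qpos"].round(2))
E
```

```text
(array([ 0.1953, -0.0434, -0.0304]), np.float64(1.33)) [-0.33  0.63  0.65  1.51 -0.41  1.13  1.6 ]
```

Request:
apply_moves(plan=[[0.01, 0.02, -0.005, -0.03, 0.0], [0.01, 0.06, -0.015, -0.03, 0.1], [0.01, 0.105, -0.025, -0.03, 0.2], [0.01, 0.15, -0.035, -0.03, 0.3], [0.01, 0.195, -0.043, -0.03, 0.4]])

```text
clock: 9.38
tool_pos: [461.8, -99.3, 105.0]
orientation: [0.378, 0.926, 0.0, -0.0]
wrist_force: [0.3, -0.3, -0.2]
grip_width: 12.7
finger_force: 49.4
```

```bash
python3 - <<'E'
from h import *
s=arm.sense();print(go(464.5,-100.2,110,-0.13),s["qpos"].round(2),s["grip_width"],s["finger_force"],s["tool_pos"])
E
```

```text
(array([-0.0026,  0.0012, -0.005 ]), np.float64(0.926)) [-0.7   0.14  0.88  2.04 -0.12  1.02  1.04] 12.74474706405962 49.39211905002594 [461.78232976 -99.26571589 105.02074219]
```

Request:
apply_moves(plan=[[0.01, -0.001, 0.001, 0, 0.185], [0.01, -0.001, 0.001, 0, 0.37], [0.01, -0.001, 0.001, 0, 0.555], [0.01, -0.001, 0.001, 0, 0.74], [0.01, -0.001, 0.001, 0, 0.925]])

```text
clock: 10.0
tool_pos: [464.6, -99.3, 105.4]
orientation: [0.752, 0.659, 0.0, -0.0]
wrist_force: [-0.3, 0.4, -1.1]
grip_width: 12.9
finger_force: 49.4
```

Request:
apply_moves(plan=[[0.01, 0, 0, 0, 0], [0.01, 0, 0, 0, 0]])

```text
clock: 10.25
tool_pos: [464.6, -99.3, 105.3]
orientation: [0.749, 0.663, 0.0, -0.0]
wrist_force: [0.1, -0.2, -1.5]
grip_width: 12.8
finger_force: 49.4
```

```bash
python3 - <<'E'
from h import *
s=arm.sense();print(go(464.5,-100.2,45,-0.13),s["qpos"].round(2),s["grip_width"],s["finger_force"],s["tool_pos"])
p=shot("wrist");cv2.imwrite("pics/w4.png",p["color"])
E
```

```text
(array([-0.001 , -0.    ,  0.0603]), np.float64(0.009)) [-0.8   0.16  1.    2.04 -0.16  1.02  0.16] 12.824297741233856 49.38973546028137 [464.62464708 -99.26911024 105.32463049]
```

View pics/w4.png

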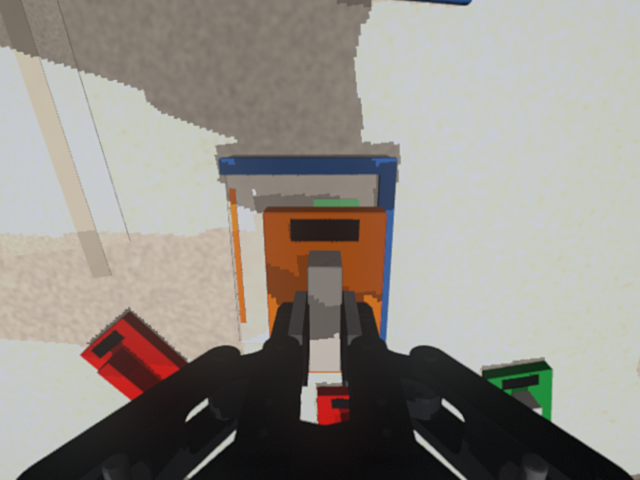

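Request:
apply_moves(plan=[[0.01, -0.001, 0, 0.04, 0.009], [0.01, -0.001, 0, 0.06, 0.009], [0.01, -0.001, 0, 0.066, 0.009], [0.01, -0.001, 0, 0.068, 0.009], [0.01, -0.001, 0, 0.068, 0.009]])

```text
clock: 10.92
tool_pos: [465.1, -100.3, 37.9]
orientation: [0.753, 0.658, 0.001, 0.0]
wrist_force: [0.1, -0.1, -1.0]
grip_width: 12.7
finger_force: 49.3
```

Request:
apply_moves(plan=[[0.01, 0, 0, 0.001, 0], [0.01, 0, 0, 0.001, 0]])

```text
clock: 11.18
tool_pos: [464.8, -100.1, 36.6]
orientation: [0.753, 0.658, 0.0, 0.0]
wrist_force: [-0.3, -0.1, 0.2]
grip_width: 12.5
finger_force: 49.5
```

Request:
apply_moves(plan=[[0.01, 0, 0.003, 0.0, 0], [0.01, 0, 0.005, 0.0, 0], [0.01, 0, 0.007, 0.0, 0], [0.01, 0, 0.007, 0.0, 0]], squeeze=25)

```text
clock: 11.68
tool_pos: [471.3, -101.2, 36.5]
orientation: [0.753, 0.658, -0.0, -0.0]
wrist_force: [-4.0, 0.2, 5.6]
grip_width: 12.8
finger_force: 50.4
```

Request:
apply_moves(plan=[[0.01, 0, 0.001, 0.0, 0], [0.01, 0, 0.002, 0.0, 0], [0.01, 0, 0.003, 0.0, 0], [0.01, 0, 0.003, 0.0, 0]])

```text
clock: 12.18
tool_pos: [471.7, -101.2, 36.5]
orientation: [0.753, 0.658, -0.001, -0.003]
wrist_force: [-20.0, 3.8, 28.1]
grip_width: 12.9
finger_force: 53.3
```

Request:
apply_moves(plan=[[0.01, 0.002, -0.002, 0.0, 0], [0.01, 0.004, -0.002, 0.0, 0], [0.01, 0.006, -0.002, 0.0, 0], [0.01, 0.006, -0.002, 0.0, 0]], squeeze=20)

```text
clock: 12.68
tool_pos: [472.0, -97.8, 36.5]
orientation: [0.753, 0.657, -0.001, 0.0]
wrist_force: [-8.9, -7.5, 9.6]
grip_width: 12.3
finger_force: 50.9
```

Request:
apply_moves(plan=[[0.01, 0.002, 0, 0.0, 0], [0.01, 0.004, 0, 0.0, 0], [0.01, 0.005, 0, 0.0, 0], [0.01, 0.005, 0, 0.0, 0]])

```text
clock: 13.18
tool_pos: [472.6, -94.4, 36.6]
orientation: [0.754, 0.657, -0.002, 0.001]
wrist_force: [-8.7, -14.6, 8.6]
grip_width: 13.0
finger_force: 50.7
```

```bash
python3 - <<'E'
from h import *
p=shot("wrist");cv2.imwrite("pics/w5.png",cv2.resize(p["color"][60:380,160:480],(640,640))[:600])
E
```

```text
(no output)
```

View pics/w5.png

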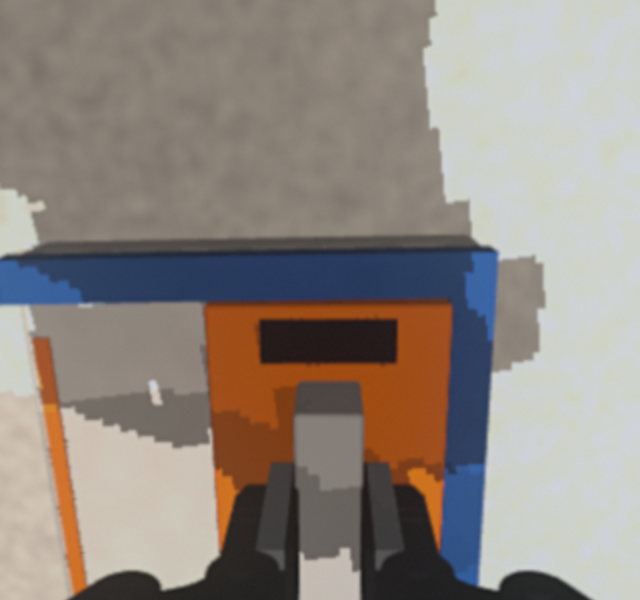

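Request:
apply_moves(plan=[[0.01, 0.002, 0.001, 0.0, 0], [0.01, 0.002, 0.001, 0.0, 0], [0.03, 0.0, 0.001, 0.0, 0], [0.03, -0.003, 0.0, 0.0, 0], [0.03, -0.003, 0.0, -0.001, 0]])

```text
clock: 13.85
tool_pos: [473.6, -93.2, 37.3]
orientation: [0.753, 0.658, 0.0, -0.0]
wrist_force: [0.3, 0.0, -0.1]
grip_width: 29.8
finger_force: 0.0
```

Request:
apply_moves(plan=[[0.03, 0, 0, 0, 0], [0.03, 0, 0, 0, 0], [0.03, 0, 0, 0, 0], [0.03, 0, 0, 0, 0], [0.03, 0, 0, 0, 0]])

```text
clock: 14.48
tool_pos: [473.5, -93.4, 37.3]
orientation: [0.753, 0.658, 0.0, -0.0]
wrist_force: [-0.1, 0.5, 0.5]
grip_width: 30.5
finger_force: 0.0
```

```bash
python3 - <<'E'
from h import *
s=arm.sense();print(s["tool_pos"],s["grip_width"],s["finger_force"],s["wrist_force"])
p=shot("wrist");cv2.imwrite("pics/w6.png",cv2.resize(p["color"][60:380,160:480],(640,640))[:600])
E
```

```text
[473.51593965 -93.40359442  37.26238335] 30.501738084934086 0.0 [-0.11097126  0.51719278  0.52843157]
```

View pics/w6.png

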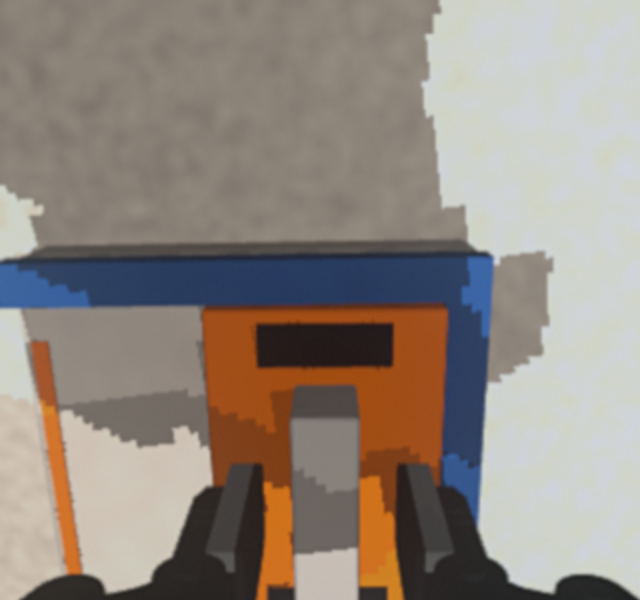

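```bash
python3 - <<'E'
from h import *
s=arm.sense();p=shot("wrist");M=R.from_quat(s["orientation"]).as_matrix()
W=ray(p,[[160+205/2,60+308/2],[160+445/2,60+306/2],[160+326/2,60+387/2]],32);W[2]=ray(p,[[160+326/2,60+416/2]],52)[0]
print(((W-s["tool_pos"])@M).round(1), go(473.5,-93.4,36,-.13))
E
```

```text
[[ 42.9 -26.7   5.3]
 [ 43.4  25.4   5.3]
 [ 26.1  -0.3 -14.7]] (array([ 0.    , -0.0001,  0.0013]), np.float64(-0.004))
```

Request:
apply_moves(plan=[[0.03, 0.001, 0, 0.001, 0], [0.01, 0.001, 0, 0.001, 0], [0.01, 0.001, 0, 0.001, 0], [0.01, 0.001, 0, 0.001, 0], [0.01, 0.001, 0, -0.03, 0]], squeeze=50)

```text
clock: 15.2
tool_pos: [472.0, -92.5, 66.2]
orientation: [0.753, 0.658, -0.002, -0.001]
wrist_force: [0.5, 0.1, -0.5]
grip_width: 12.7
finger_force: 49.6
```

Request:
apply_moves(plan=[[0.01, 0, 0, -0.04, 0], [0.01, 0.04, -0.007, -0.085, 0], [0.01, 0.09, -0.016, -0.085, 0.02], [0.01, 0.14, -0.025, -0.085, 0.04], [0.01, 0.19, -0.034, -0.085, 0.065]])

```text
clock: 15.82
tool_pos: [464.9, 102.2, 152.4]
orientation: [0.774, 0.633, 0.0, -0.0]
wrist_force: [0.6, -0.1, -0.9]
grip_width: 12.5
finger_force: 49.7
```

Request:
apply_moves(plan=[[0.01, 0.05, -0.006, 0, 0], [0.01, 0.09, -0.01, 0, 0], [0.01, 0.09, -0.01, 0, 0], [0.01, 0.09, -0.01, 0, 0]])

```text
clock: 16.32
tool_pos: [473.3, 189.7, 152.1]
orientation: [0.774, 0.633, -0.0, 0.0]
wrist_force: [-0.5, 0.0, -2.2]
grip_width: 12.9
finger_force: 49.7
```

```bash
python3 - <<'E'
from h import *
s=arm.sense();print(s["tool_pos"],s["grip_width"],s["finger_force"],s["qpos"].round(2))
p=shot("wrist")
pts=blob(p,"orange",(474,268),49,80,True)
v,e=fithull(p,pts,POC,(474.5,267.5,-.195));print(v,e)
im=p["color"].copy()
for q in proj(p,frame(*v,POC)): cv2.circle(im,tuple(int(t) for t in q),3,(0,0,255),1)
for q in pts: cv2.circle(im,tuple(int(t) for t in q),1,(0,255,255),-1)
cv2.imwrite("pics/w7.png",im)
E
```

```text
[473.25503206 189.73121162 152.05797369] 12.885278900150768 49.67610776424408 [-1.23  0.17  0.84  1.9  -0.14  1.13 -0.54]
[ 4.74123e+02  2.64120e+02 -1.98000e-01] 0.61
```

View pics/w7.png

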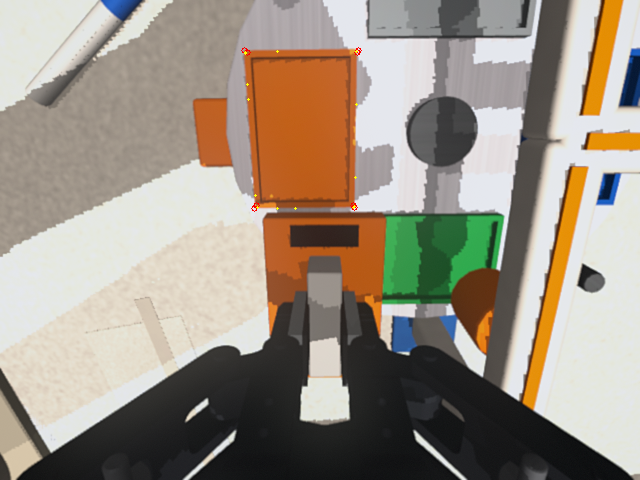

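```bash
python3 - <<'E'
from h import *
s=arm.sense();p=shot("wrist");M=R.from_quat(s["orientation"]).as_matrix()
g=mask(p,"orange");print([int(np.where(g[205:240,c])[0][0])+205 for c in (270,285,300,350,365,378)], [int(np.where(g[r,240:420])[0][k])+240 for r in(245,255) for k in(0,-1)])
W=ray(p,[[265,214],[385,214]],s["tool_pos"][2]-4.5)
print(((W-s["tool_pos"])@M).round(1))
p2=shot("top");print(fithull(p2,blob(p2,"orange",(474,268),49,80,True),POC,(474.5,267.5,-.195)))
print(go(474.5,265,152,-.198))
E
```

```text
[205, 205, 205, 205, 213, 213] [265, 384, 266, 383]
[[ 43.1 -25.4   4.5]
 [ 43.1  26.4   4.5]]Traceback (most recent call last):
  File "<stdin>", line 6, in <module>
  File "h.py", line 59, in blob
    if big: cs=[max(cs,key=cv2.contourArea)]
                ~~~^^^^^^^^^^^^^^^^^^^^^^^^
ValueError: max() iterable argument is empty
```

Request:
apply_moves(plan=[[0.01, 0.035, -0.007, 0, 0], [0.01, 0.072, -0.0145, 0, 0], [0.01, 0.072, -0.0145, 0.03, 0], [0.01, 0.072, -0.0145, 0.072, 0], [0.01, 0.072, -0.0145, 0.072, 0]])

```text
clock: 17.1
tool_pos: [471.9, 262.2, 78.3]
orientation: [0.774, 0.633, -0.002, 0.0]
wrist_force: [-0.6, 1.2, -0.7]
grip_width: 12.8
finger_force: 49.6
```

Request:
apply_moves(plan=[[0.01, 0, 0, 0, 0], [0.01, 0, 0, 0, 0]])

```text
clock: 17.35
tool_pos: [474.3, 264.5, 82.1]
orientation: [0.774, 0.633, 0.001, -0.0]
wrist_force: [-0.7, 0.9, -0.5]
grip_width: 12.6
finger_force: 49.6
```

```bash
python3 - <<'E'
from h import *
s=arm.sense();print(s["tool_pos"],s["grip_width"],s["finger_force"],go(473.4,263.1,80,-.198))
p=shot("wrist");cv2.imwrite("pics/w8.png",cv2.resize(p["color"][60:360,160:480],(800,750))[:600])
E
```

```text
[474.34869641 264.47368449  82.07658125] 12.633569266018828 49.566675424575806 (array([-0.0015, -0.0007,  0.0021]), np.float64(-0.001))
```

View pics/w8.png

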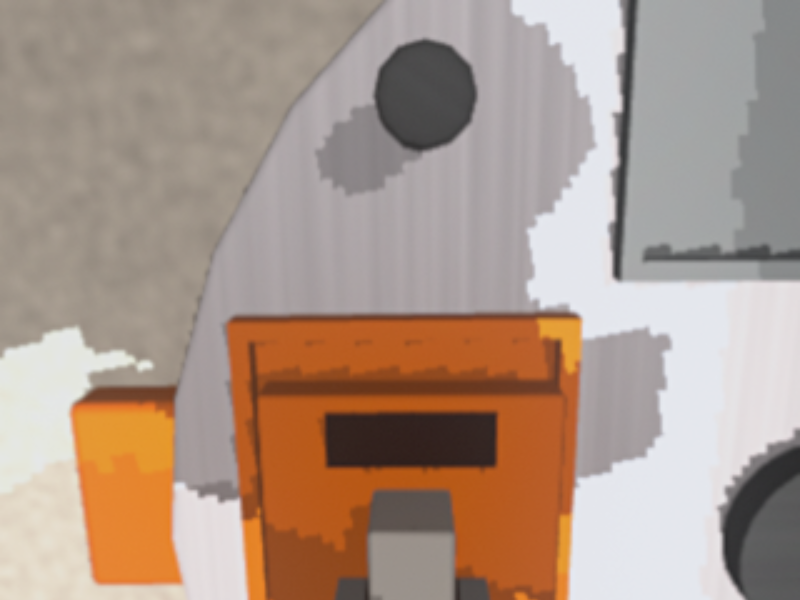

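```bash
python3 - <<'E'
from h import *
s=arm.sense();p=shot("wrist");M=R.from_quat(s["orientation"]).as_matrix()
f=lambda c,r,z:((ray(p,[[160+c/2.5,60+r/2.5]],z)-s["tool_pos"])@M).round(1)[0]
print(s["tool_pos"],"cas",f(262,395,s["tool_pos"][2]-4.5),f(562,395,s["tool_pos"][2]-4.5),"poc",f(228,318,53),f(582,316,53))
E
```

```text
[474.17520436 264.49249599  81.84425753] cas [ 41.3 -25.6   4.6] [41.3 26.4  4.6] poc [ 50.4 -35.7  28.9] [50.8 33.8 29. ]
```

Request:
apply_moves(plan=[[0.01, 0.0005, -0.0012, 0, 0], [0.01, 0.0005, -0.0012, 0.01, 0], [0.01, 0.0005, -0.0012, 0.0165, 0], [0.01, 0.0005, -0.0012, 0.0185, 0], [0.01, 0.0005, -0.0012, 0.0185, 0]])

```text
clock: 18.08
tool_pos: [472.3, 264.7, 61.6]
orientation: [0.774, 0.633, -0.0, 0.0]
wrist_force: [-0.6, 0.1, -1.5]
grip_width: 12.5
finger_force: 49.6
```

Request:
apply_moves(plan=[[0.01, 0, 0, 0.001, 0], [0.01, 0, 0, 0.001, 0]])

```text
clock: 18.32
tool_pos: [472.5, 265.1, 61.3]
orientation: [0.774, 0.633, 0.0, -0.0]
wrist_force: [-1.9, 0.7, 5.7]
grip_width: 12.9
finger_force: 50.6
```

Request:
apply_moves(plan=[[0.03, 0, 0, -0.0005, 0], [0.03, 0, 0, -0.0005, 0], [0.03, 0, 0, -0.0005, 0], [0.03, 0, 0, -0.03, 0], [0.03, 0, 0, -0.065, 0]])

```text
clock: 18.95
tool_pos: [471.9, 264.4, 126.1]
orientation: [0.774, 0.633, -0.001, 0.0]
wrist_force: [0.3, 0.7, 0.4]
grip_width: 30.1
finger_force: 0.0
```

Request:
apply_moves(plan=[[0.0, 0.0, 0, 0, 0], [0.0, 0, 0, 0, 0]])

```text
clock: 19.2
tool_pos: [471.9, 264.8, 125.2]
orientation: [0.774, 0.633, -0.0, -0.0]
wrist_force: [0.1, -0.2, -0.5]
grip_width: 0.4
finger_force: 0.0
```

```bash
python3 - <<'E'
from h import *
s=arm.sense();M=R.from_quat(s["orientation"]).as_matrix();print(s["tool_pos"],s["grip_width"],s["clock"])
p=shot("wrist")
f=lambda d,z:((ray(p,[d["centre"]],z)-s["tool_pos"])@M).round(1)[0]
for l in("cassette_orange","pocket_orange","load_station","turn_post"):print(l,[(f(d,100 if l=="turn_post" else 45),round(d["conf"],2)) for d in finder.tip_of(p,l)[:2]])
g=mask(p,"orange");c=[c for c in cv2.findContours(g,cv2.RETR_EXTERNAL,cv2.CHAIN_APPROX_NONE)[0] if cv2.contourArea(c)>300]
for k in c: print(cv2.boundingRect(k))
cv2.imwrite("pics/w9.png",p["color"][100:400,140:500])
E
```

```text
[471.88902017 264.77908495 125.21979293] 0.3668668326213848 19.2
cassette_orange [(array([-1.5, -0.7, 80.2]), 0.91)]
pocket_orange []
load_station []
turn_post [(array([-87.1,   5.4,  25.2]), 0.73), (array([90.3, 70. , 25.2]), 0.67)]
(598, 383, 38, 79)
(214, 201, 38, 66)
(270, 173, 114, 145)
(590, 34, 40, 93)
```

View pics/w9.png

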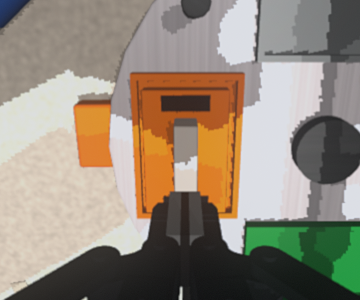

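Request:
apply_moves(plan=[[0, 0.05, 0.002, 0, 0], [0, 0.1, 0.004, 0, 0], [0, 0.118, 0.004, 0.01, 0], [0, 0.118, 0.004, 0.04, 0], [0, 0.118, 0.004, 0.059, 0]])

```text
clock: 20.08
tool_pos: [498.9, 379.2, 64.9]
orientation: [0.774, 0.633, -0.001, 0.0]
wrist_force: [-0.4, -0.7, -0.9]
grip_width: 0.1
finger_force: 0.0
```

Request:
apply_moves(plan=[[0, -0.0096, -0.0004, 0, 0], [0, -0.0177, -0.0078, 0, 0], [0, -0.03, -0.0168, 0, 0], [0, -0.0432, -0.0243, 0, 0], [0, -0.0573, -0.0302, 0, 0]])

```text
clock: 20.7
tool_pos: [457.6, 330.2, 68.0]
orientation: [0.774, 0.634, 0.001, -0.001]
wrist_force: [-1.9, 3.8, 0.4]
grip_width: 0.1
finger_force: 1.9
```

```bash
python3 - <<'E'
from h import *
s=arm.sense();M=R.from_quat(s["orientation"]).as_matrix();print(s["tool_pos"],s["qpos"].round(2))
for n in("wrist","top"):
  p=shot(n)
  for l,z in(("cassette_orange",45),("pocket_orange",45),("pocket_blank",45),("turn_post",100)):
    print(n,l,[(np.round((ray(p,[d["centre"]],z)[0]-[563,247,0])[:2]@np.array([[.98,.198],[-.198,.98]]),0),round(d["conf"],2)) for d in finder.tip_of(p,l)[:2]])
E
```

```text
[457.64404519 330.16721345  67.96856707] [-1.3   0.42  0.72  1.84 -0.33  1.   -0.64]
wrist cassette_orange []
wrist pocket_orange []
wrist pocket_blank [(array([-39.,  86.]), 0.74)]
wrist turn_post []
top cassette_orange [(array([-89., -42.]), 0.96)]
top pocket_orange [(array([-82., -39.]), 0.96), (array([  95., -494.]), 0.37)]
top pocket_blank [(array([-37.,  74.]), 0.77)]
top turn_post [(array([-93., -15.]), 0.7), (array([ -39., -127.]), 0.62)]
```

Request:
apply_moves(plan=[[0, -0.0147, -0.0041, 0, 0], [0, -0.0298, -0.0063, 0, 0], [0, -0.0451, -0.0067, 0, 0], [0, -0.0603, -0.0053, 0, 0], [0, -0.0752, -0.002, 0, 0]])

```text
clock: 21.82
tool_pos: [441.8, 254.7, 66.8]
orientation: [0.774, 0.633, -0.0, 0.0]
wrist_force: [0.1, -0.6, -0.0]
grip_width: 0.3
finger_force: 0.0
```

Request:
apply_moves(plan=[[0, -0.0143, 0.0051, 0, 0], [0, -0.028, 0.0119, 0, 0], [0, -0.039, 0.0191, 0, 0], [0, -0.0458, 0.0244, 0, 0], [0, -0.0491, 0.0273, 0, 0]])

```text
clock: 22.45
tool_pos: [459.2, 202.2, 66.8]
orientation: [0.774, 0.633, 0.0, 0.0]
wrist_force: [-0.6, -0.3, 0.7]
grip_width: -0.2
finger_force: 0.0
```

Request:
apply_moves(plan=[[0, 0, 0, 0, 0], [0, 0.01, 0, 0, 0], [0, 0.01, 0, -0.03, 0], [0, 0.01, 0, -0.059, 0], [0, 0.03, 0, -0.059, 0]])

```text
clock: 23.08
tool_pos: [465.9, 233.3, 127.8]
orientation: [0.774, 0.633, 0.002, -0.001]
wrist_force: [1.3, -0.1, -0.5]
grip_width: -0.4
finger_force: 0.0
```

```bash
cat > tt.py <<'E'
from h import *
s=arm.sense();print(s["clock"],s["tool_pos"],s["qpos"].round(2))
for n in("wrist","top","scene"):
  p=shot(n)
  for l,z in(("cassette_orange",45),("cassette_green",45),("pocket_orange",45),("pocket_blank",45),("pocket_blue",45),("pocket_green",45),("turn_post",100)):
    for d in finder.tip_of(p,l)[:2]:
      a=(ray(p,[d["centre"]],z)[0]-[563,247,0])[:2]@np.array([[.98,.198],[-.198,.98]])
      if d["conf"]>.5 and 70<np.hypot(*a)<140: print(n,l,a.round(),"deg from front",np.round((np.degrees(np.arctan2(a[1],a[0]))%360)-180),round(d["conf"],2))
E
python3 tt.py
```

```text
23.075 [465.92855464 233.32337159 127.83083334] [-1.28  0.23  0.82  1.9  -0.2   1.08 -0.58]
wrist cassette_orange [  2. -96.] deg from front 91.0 0.9
wrist pocket_blank [-93.   0.] deg from front -0.0 0.7
wrist pocket_blue [-0. 93.] deg from front -90.0 0.92
wrist turn_post [-92.  11.] deg from front -7.0 0.57
top cassette_orange [ -0. -91.] deg from front 90.0 0.86
top pocket_orange [  5. -97.] deg from front 93.0 0.65
top pocket_blank [-87.  -7.] deg from front 5.0 0.56
top pocket_green [95.  1.] deg from front -179.0 0.96
top turn_post [ 95. -90.] deg from front 136.0 0.74
scene cassette_orange [  1. -83.] deg from front 91.0 0.75
scene pocket_orange [  2. -91.] deg from front 91.0 0.93
scene pocket_blank [-96.   8.] deg from front -5.0 0.59
scene pocket_blue [ 6. 92.] deg from front -94.0 0.91
scene pocket_green [99.  2.] deg from front -179.0 0.86
scene turn_post [ 91. -87.] deg from front 136.0 0.98
```

Request:
apply_moves(plan=[[0, 0.05, 0.001, 0, 0], [0, 0.1, 0.003, 0, 0], [0, 0.1516, 0.005, 0, 0], [0, 0.1516, 0.005, 0.035, 0], [0, 0.1516, 0.005, 0.059, 0]])

```text
clock: 24.9
tool_pos: [499.2, 380.0, 65.1]
orientation: [0.774, 0.634, -0.001, 0.0]
wrist_force: [-0.3, -0.4, 0.7]
grip_width: -0.1
finger_force: 0.0
```

Request:
apply_moves(plan=[[0, -0.0096, -0.0004, 0, 0], [0, -0.0177, -0.0078, 0, 0], [0, -0.03, -0.0168, 0, 0], [0, -0.0432, -0.0243, 0, 0], [0, -0.0573, -0.0302, 0, 0]])

```text
clock: 25.52
tool_pos: [457.8, 330.3, 68.2]
orientation: [0.774, 0.634, 0.001, -0.001]
wrist_force: [-2.1, 5.0, 1.1]
grip_width: 0.3
finger_force: 1.9
```

Request:
apply_moves(plan=[[0, -0.0147, -0.0041, 0, 0], [0, -0.0298, -0.0063, 0, 0], [0, -0.0451, -0.0067, 0, 0], [0, -0.0603, -0.0053, 0, 0], [0, -0.0752, -0.002, 0, 0]])

```text
clock: 26.15
tool_pos: [442.1, 254.6, 66.8]
orientation: [0.774, 0.633, 0.0, 0.0]
wrist_force: [-1.0, 0.4, 0.4]
grip_width: -0.1
finger_force: 0.0
```

Request:
apply_moves(plan=[[0, -0.0143, 0.0051, 0, 0], [0, -0.028, 0.0119, 0, 0], [0, -0.039, 0.0191, 0, 0], [0, -0.0458, 0.0244, 0, 0], [0, -0.0491, 0.0273, 0, 0]])

```text
clock: 26.78
tool_pos: [459.3, 202.2, 66.8]
orientation: [0.774, 0.633, 0.0, 0.0]
wrist_force: [-0.0, -0.1, 0.6]
grip_width: -0.0
finger_force: 0.0
```

Request:
apply_moves(plan=[[0, 0, 0, 0, 0], [0, 0.01, 0, 0, 0], [0, 0.01, 0, -0.03, 0], [0, 0.01, 0, -0.059, 0], [0, 0.03, 0, -0.059, 0]])

```text
clock: 27.4
tool_pos: [466.0, 233.3, 127.8]
orientation: [0.774, 0.633, 0.002, -0.001]
wrist_force: [0.2, 0.7, 0.8]
grip_width: 0.3
finger_force: 0.0
```

```bash
python3 tt.py
```

```text
27.4 [466.00385817 233.33914731 127.81244392] [-1.29  0.24  0.84  1.9  -0.2   1.08 -0.57]
wrist pocket_blank [  0. -93.] deg from front 90.0 0.71
wrist pocket_blue [-91.   1.] deg from front -1.0 0.8
wrist pocket_green [ 2. 91.] deg from front -91.0 0.69
top cassette_orange [88.  6.] deg from front -176.0 0.71
top pocket_orange [95.  6.] deg from front -176.0 0.79
top pocket_blank [-87.   2.] deg from front -1.0 0.72
top pocket_blank [  -1. -101.] deg from front 90.0 0.55
top pocket_blue [-87.  -3.] deg from front 2.0 0.88
top turn_post [90. 86.] deg from front -137.0 0.91
scene cassette_orange [93.  6.] deg from front -176.0 0.65
scene pocket_orange [92.  1.] deg from front -179.0 0.92
scene pocket_blank [ -3. -86.] deg from front 88.0 0.78
scene pocket_blue [-92.  -1.] deg from front 1.0 0.98
scene pocket_green [ 2. 91.] deg from front -91.0 0.66
scene turn_post [87. 86.] deg from front -135.0 0.56
```

Request:
apply_moves(plan=[[0, 0.05, 0.001, 0, 0], [0, 0.1, 0.003, 0, 0], [0, 0.1516, 0.005, 0, 0], [0, 0.1516, 0.005, 0.035, 0], [0, 0.1516, 0.005, 0.059, 0]])

```text
clock: 29.22
tool_pos: [499.3, 379.9, 65.0]
orientation: [0.773, 0.634, -0.001, 0.0]
wrist_force: [-0.2, 0.1, 0.5]
grip_width: 0.1
finger_force: 0.0
```

Request:
apply_moves(plan=[[0, -0.0096, -0.0004, 0, 0], [0, -0.0177, -0.0078, 0, 0], [0, -0.03, -0.0168, 0, 0], [0, -0.0432, -0.0243, 0, 0], [0, -0.0573, -0.0302, 0, 0]])

```text
clock: 29.85
tool_pos: [457.9, 330.4, 68.2]
orientation: [0.774, 0.634, 0.001, -0.001]
wrist_force: [-1.9, 4.2, 0.5]
grip_width: 0.1
finger_force: 1.9
```

Request:
apply_moves(plan=[[0, -0.0147, -0.0041, 0, 0], [0, -0.0298, -0.0063, 0, 0], [0, -0.0451, -0.0067, 0, 0], [0, -0.0603, -0.0053, 0, 0], [0, -0.0752, -0.002, 0, 0]])

```text
clock: 30.48
tool_pos: [442.2, 254.6, 66.8]
orientation: [0.774, 0.633, -0.0, 0.0]
wrist_force: [0.6, -0.4, 0.6]
grip_width: -0.3
finger_force: 0.0
```

Request:
apply_moves(plan=[[0, -0.0143, 0.0051, 0, 0], [0, -0.028, 0.0119, 0, 0], [0, -0.039, 0.0191, 0, 0], [0, -0.0458, 0.0244, 0, 0], [0, -0.0491, 0.0273, 0, 0]])

```text
clock: 31.1
tool_pos: [459.4, 202.2, 66.8]
orientation: [0.774, 0.633, 0.0, 0.0]
wrist_force: [-0.6, 0.4, -0.8]
grip_width: -0.4
finger_force: 0.0
```

Request:
apply_moves(plan=[[0, 0, 0, 0, 0], [0, 0.01, 0, 0, 0], [0, 0.01, 0, -0.03, 0], [0, 0.01, 0, -0.059, 0], [0, 0.01, 0, -0.09, 0]])

```text
clock: 31.72
tool_pos: [460.8, 213.5, 157.7]
orientation: [0.773, 0.634, -0.0, 0.0]
wrist_force: [0.2, 0.6, -0.5]
grip_width: -0.3
finger_force: 0.0
```

```bash
python3 tt.py; python3 - <<'E'
from h import *
for n in("top","scene"):
    p=shot(n);t=tip(p,"cassette_green",0,4);print(t)
    try: print(fitcas(p,"green",(613,-275),0,90))
    except Exception as e: print(e)
print(go(540,-230,160,.17))
E
```

```text
31.725 [460.77314287 213.53403447 157.74561835] [-1.33  0.16  0.88  1.9  -0.14  1.14 -0.59]
wrist cassette_orange [-2. 92.] deg from front -89.0 0.58
wrist pocket_blue [  2. -92.] deg from front 92.0 0.77
wrist pocket_green [-91.  -0.] deg from front 0.0 0.68
top pocket_blank [99.  1.] deg from front -180.0 0.69
top pocket_blue [  3. -88.] deg from front 92.0 0.69
top pocket_green [-91.   2.] deg from front -2.0 0.64
scene cassette_orange [92.  8.] deg from front -175.0 0.68
scene cassette_orange [ 0. 95.] deg from front -90.0 0.6
scene pocket_orange [ 3. 97.] deg from front -92.0 0.7
scene pocket_blank [92.  6.] deg from front -176.0 0.62
scene pocket_blue [ -4. -97.] deg from front 88.0 0.89
scene pocket_green [-83.  -1.] deg from front 1.0 0.96
scene turn_post [-92.  87.] deg from front -43.0 0.58
[(array([ 573.6, -275.2,    0. ]), 0.97), (array([ 457.8, -270.1,    0. ]), 0.96), (array([ 301.2, -191.4,    0. ]), 0.82)]
(array([ 575.762, -270.681,   -3.006]), np.float64(1.04), [80, 52])
[(array([ 314.9, -189.2,    0. ]), 0.81), (array([ 582.2, -285.2,    0. ]), 0.55)]
(array([ 582.998, -266.   ,    0.948]), np.float64(1.71), [61, 86])
(array([-0.418 ,  0.1649, -0.0032]), np.float64(-0.369))
```

Request:
apply_moves(plan=[[0.05, -0.049, 0.021, 0, 0], [0.05, -0.1, 0.043, 0, 0], [0.05, -0.15, 0.065, 0, 0], [0.05, -0.2, 0.087, 0, 0], [0.05, -0.25, 0.11, 0, 0]])

```text
clock: 33.75
tool_pos: [519.7, -55.8, 157.0]
orientation: [0.774, 0.634, 0.001, -0.0]
wrist_force: [0.1, -0.4, 0.8]
grip_width: 50.2
finger_force: 0.0
```

Request:
apply_moves(plan=[[0.05, -0.05, 0.022, 0, -0.08], [0.05, -0.1, 0.044, 0, -0.16], [0.05, -0.15, 0.066, 0, -0.25], [0.05, -0.2, 0.088, 0, -0.335], [0.05, -0.24, 0.105, 0, -0.335]])

```text
clock: 34.38
tool_pos: [574.9, -312.8, 156.5]
orientation: [0.657, 0.754, -0.0, -0.0]
wrist_force: [0.8, 1.3, 0.1]
grip_width: 49.9
finger_force: 0.0
```

Request:
apply_moves(plan=[[0.05, 0, 0, 0, 0], [0.05, 0, 0, 0, 0]])

```text
clock: 34.62
tool_pos: [574.9, -309.9, 156.4]
orientation: [0.657, 0.754, 0.0, -0.0]
wrist_force: [0.1, 0.6, -0.1]
grip_width: 49.9
finger_force: 0.0
```

```bash
python3 - <<'E'
from h import *
s=arm.sense();print(s["tool_pos"],s["qpos"].round(2))
p=shot("wrist");cv2.imwrite("pics/w10.png",p["color"]);print(tip(p,"cassette_green",0,3))
v=fitcas(p,"green",(576,-271),0,80);print(v);v=v[0];print(go(v[0],v[1],60,v[2]))
E
```

```text
[ 574.93232644 -309.90841164  156.40277848] [-0.19  0.58  0.88  1.51 -0.46  1.27  0.88]
[(array([ 467.1, -277.9,    0. ]), 0.8), (array([ 575.3, -272.7,    0. ]), 0.58)]
(array([ 5.76470e+02, -2.71751e+02,  4.30000e-02]), np.float64(1.26), [82, 52])
(array([0.0364, 0.0061, 0.0967]), np.float64(0.095))
```

View pics/w10.png

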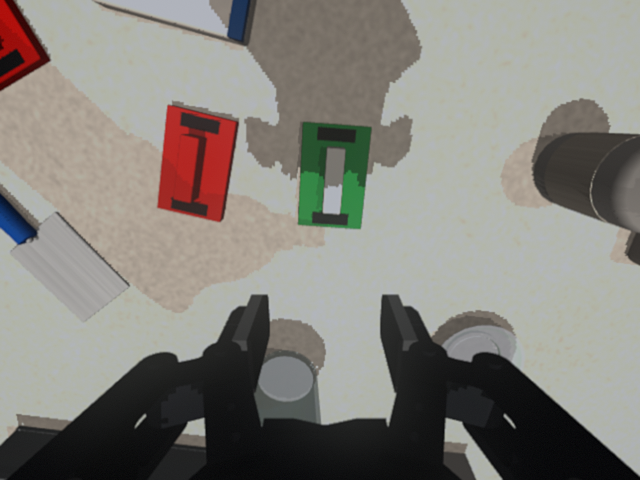

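Request:
apply_moves(plan=[[0.05, 0.018, 0.003, 0.03, 0.05], [0.05, 0.0365, 0.006, 0.07, 0.095], [0.05, 0.0365, 0.006, 0.1, 0.095], [0.05, 0.0365, 0.006, 0.13, 0.095], [0.05, 0.0365, 0.006, 0.141, 0.095]])

```text
clock: 35.35
tool_pos: [575.6, -271.4, 14.4]
orientation: [0.692, 0.722, -0.0, -0.001]
wrist_force: [-0.2, 0.2, 0.8]
grip_width: 49.8
finger_force: 0.0
```

Request:
apply_moves(plan=[[0.05, 0, 0, 0, 0], [0.01, 0, 0, 0, 0], [0.01, 0, 0, 0, 0], [0.01, 0, 0, 0, 0], [0.01, 0, 0, 0, 0]], squeeze=50)

```text
clock: 35.98
tool_pos: [576.7, -273.8, 17.0]
orientation: [0.692, 0.721, 0.001, 0.001]
wrist_force: [-0.4, 0.8, 7.4]
grip_width: 12.9
finger_force: 50.8
```

Request:
apply_moves(plan=[[0.01, 0, 0, 0, 0], [0.01, 0, 0, -0.03, 0], [0.01, 0, 0, -0.06, 0], [0.01, 0, 0, -0.09, 0], [0.01, 0, 0, -0.09, 0]])

```text
clock: 36.6
tool_pos: [577.0, -274.2, 108.1]
orientation: [0.693, 0.721, 0.001, 0.002]
wrist_force: [-0.1, 0.2, -1.6]
grip_width: 12.4
finger_force: 49.8
```

```bash
python3 - <<'E'
from h import *
s=arm.sense();M=R.from_quat(s["orientation"]).as_matrix()
print(s["tool_pos"],s["grip_width"],s["finger_force"],go(464.5,-100.2,105,-.13))
p=shot("wrist");g=mask(p,"green")
r=[int(np.where(g[150:300,c])[0][0])+150 if g[150:300,c].any() else 0 for c in (275,290,305,345,360,375)];print(r)
c=np.where(g[245,200:450])[0]+200;print(c[[0,-1]]); m=np.median(r)
print(((ray(p,[[c[0],m],[c[-1],m]],s["tool_pos"][2]-4)-s["tool_pos"])@M).round(1))
E
```

```text
[ 576.9771209  -274.23018487  108.12995639] 12.4228287427161 49.76753890514374 (array([ 0.1785, -0.1053,  0.0025]), np.float64(0.171))
[214, 212, 212, 211, 212, 212]
[265 382]
[[ 44.1 -25.3   3.9]
 [ 44.1  24.9   4. ]]
```

Request:
apply_moves(plan=[[0.01, 0.04, -0.024, 0, 0.04], [0.01, 0.08, -0.048, 0, 0.08], [0.01, 0.13, -0.076, 0, 0.12], [0.01, 0.1785, -0.1053, 0, 0.171], [0.01, 0.1785, -0.1053, 0, 0.171]])

```text
clock: 37.28
tool_pos: [461.5, -94.5, 104.3]
orientation: [0.749, 0.662, 0.0, -0.002]
wrist_force: [0.4, 0.1, -2.1]
grip_width: 12.7
finger_force: 49.6
```

Request:
apply_moves(plan=[[0.01, 0, 0, 0.02, 0], [0.01, 0, 0, 0.045, 0], [0.01, 0, 0, 0.06, 0], [0.01, 0, 0, 0.067, 0], [0.01, 0, 0, 0.067, 0]])

```text
clock: 37.9
tool_pos: [463.3, -99.9, 38.7]
orientation: [0.752, 0.659, -0.0, 0.0]
wrist_force: [-0.7, -0.3, -1.7]
grip_width: 12.6
finger_force: 49.7
```

```bash
python3 - <<'E'
from h import *
s=arm.sense();print(s["tool_pos"],s["wrist_force"],s["grip_width"],s["finger_force"],go(464.5,-100.2,37,-.13))
E
```

```text
[463.29523855 -99.92367378  38.7115535 ] [-0.69653037 -0.25750107 -1.7056034 ] 12.576638673393063 49.69588279724121 (array([-0.0001,  0.0012,  0.0017]), np.float64(-0.001))
```

Request:
apply_moves(plan=[[0.01, 0, 0, 0.0015, 0], [0.01, 0, 0.003, 0.0015, 0], [0.01, 0, 0.006, 0.0015, 0], [0.01, 0, 0.009, 0.0015, 0], [0.01, 0, 0.0095, 0.0015, 0]])

```text
clock: 38.52
tool_pos: [472.3, -100.6, 37.1]
orientation: [0.752, 0.66, -0.0, -0.001]
wrist_force: [-4.2, 1.6, 1.1]
grip_width: 12.7
finger_force: 50.2
```

Request:
apply_moves(plan=[[0.01, 0.002, 0, 0, 0], [0.01, 0.004, 0, 0, 0], [0.01, 0.006, 0, 0, 0], [0.01, 0.007, 0, 0, 0], [0.01, 0.007, 0, 0, 0]])

```text
clock: 39.15
tool_pos: [473.1, -94.3, 37.1]
orientation: [0.752, 0.659, -0.001, -0.0]
wrist_force: [-4.1, -3.5, 0.1]
grip_width: 12.5
finger_force: 49.9
```

Request:
apply_moves(plan=[[0.01, 0.001, 0.0005, 0, 0], [0.01, 0.002, 0.001, 0, 0], [0.01, 0.003, 0.001, 0, 0], [0.01, 0.003, 0.001, 0, 0]])

```text
clock: 39.65
tool_pos: [473.1, -94.3, 37.1]
orientation: [0.752, 0.659, -0.002, 0.0]
wrist_force: [-9.6, -13.2, 4.9]
grip_width: 12.4
finger_force: 50.7
```

```bash
python3 - <<'E'
from h import *
s=arm.sense();print(s["tool_pos"],s["wrist_force"],s["grip_width"])
p=shot("wrist");cv2.imwrite("pics/w11.png",cv2.resize(p["color"][60:380,160:480],(640,640))[:600])
E
```

```text
[473.10717095 -94.26879411  37.12426297] [ -9.607239   -13.2433989    4.86134575] 12.40939121796903
```

View pics/w11.png

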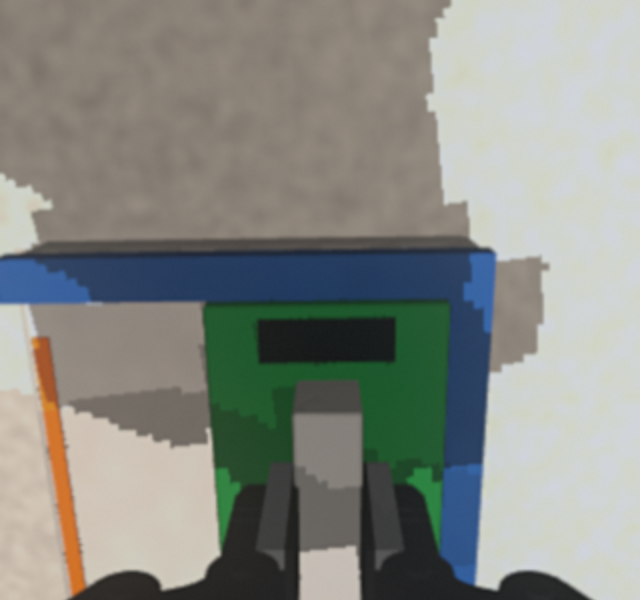

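The green cassette sits tight in the corner against both fences: the force rose and the position stayed put. I'll release it, let it be read and re-grip.

Request:
apply_moves(plan=[[0.01, 0, 0, 0, 0], [0.03, -0.002, 0.0, 0.0, 0], [0.03, -0.003, 0.0, -0.001, 0], [0.03, -0.003, -0.001, -0.001, 0], [0.03, -0.003, -0.001, -0.001, 0]])

```text
clock: 40.33
tool_pos: [473.9, -93.4, 38.3]
orientation: [0.751, 0.66, 0.0, -0.0]
wrist_force: [-0.5, -1.2, -0.1]
grip_width: 29.7
finger_force: 0.0
```

Request:
apply_moves(plan=[[0.03, 0, 0, 0, 0], [0.03, 0, 0, 0, 0], [0.03, 0, 0, 0, 0], [0.03, 0, 0, 0, 0], [0.03, 0, 0, 0, 0]])

```text
clock: 40.95
tool_pos: [473.7, -93.7, 38.3]
orientation: [0.752, 0.66, 0.0, -0.0]
wrist_force: [0.5, 0.4, 0.1]
grip_width: 30.1
finger_force: 0.0
```

```bash
cat > edge.py <<'E'
from h import *
s=arm.sense();M=R.from_quat(s["orientation"]).as_matrix()
p=shot("wrist");g=mask(p,"green");cv2.imwrite("pics/e.png",p["color"])
W=[[c,int(np.where(g[150:300,c])[0][0])+150] for c in (275,290,305,345,360,375) if g[150:300,c].any()]
c=np.where(g[245,240:420])[0]+240
import sys
dz=float(sys.argv[1]);P=((ray(p,W+[[c[0],245],[c[-1],245]],s["tool_pos"][2]-dz)-s["tool_pos"])@M).round(1)
print(s["tool_pos"],s["wrist_force"],s["grip_width"],s["finger_force"]);print(W,P[:,:2].tolist())
E
python3 edge.py 5
```

```text
[473.70280481 -93.72462169  38.2766837 ] [0.47003721 0.43578552 0.13305686] 30.067275032483696 0.0
[[275, 212], [290, 212], [305, 212], [345, 211], [360, 212], [375, 212]] [[43.9, -21.1], [43.9, -14.7], [43.9, -8.2], [44.3, 9.1], [43.9, 15.6], [43.9, 22.1], [28.7, -26.7], [28.7, 25.5]]
```

Request:
apply_moves(plan=[[0.03, 0.0005, 0, 0.0015, 0], [0.01, 0.0005, 0, 0.0015, 0], [0.01, 0.0005, 0, 0.0015, 0], [0.01, 0.0005, 0, 0.0015, 0], [0.01, 0.0005, 0, 0.0015, 0]], squeeze=50)

```text
clock: 41.62
tool_pos: [473.1, -93.1, 36.8]
orientation: [0.751, 0.66, -0.0, -0.001]
wrist_force: [-4.5, 1.4, 7.2]
grip_width: 13.1
finger_force: 49.7
```

Request:
apply_moves(plan=[[0.01, 0, 0, 0, 0], [0.01, 0, 0, -0.03, 0], [0.01, 0, 0, -0.07, 0], [0.01, 0, 0, -0.115, 0], [0.01, 0, 0, -0.115, 0]])

```text
clock: 42.25
tool_pos: [475.4, -93.2, 154.0]
orientation: [0.751, 0.66, 0.002, 0.001]
wrist_force: [0.1, 0.6, -1.9]
grip_width: 12.6
finger_force: 49.6
```

```bash
python3 edge.py 4.5; python3 - <<'E'
from h import *
print(go(472.6,265,152,-.199))
E
```

```text
[475.41878535 -93.20179378 154.03876489] [ 0.11775237  0.59501507 -1.86526284] 12.6371672957831 49.59787845611572
[[275, 216], [290, 215], [305, 215], [345, 215], [360, 215], [375, 216]] [[42.2, -21.2], [42.6, -14.7], [42.6, -8.2], [42.6, 9.1], [42.6, 15.6], [42.2, 22.1], [28.9, -25.7], [28.8, 26.3]]
(array([ 0.3544, -0.0478,  0.0011]), np.float64(0.07))
```

Request:
apply_moves(plan=[[0.01, 0.045, -0.006, 0, 0], [0.01, 0.1, -0.013, 0, 0.02], [0.01, 0.155, -0.021, 0, 0.04], [0.01, 0.21, -0.028, 0, 0.055], [0.01, 0.26, -0.035, 0, 0.07]])

```text
clock: 42.92
tool_pos: [471.6, 170.9, 150.2]
orientation: [0.774, 0.633, -0.001, -0.0]
wrist_force: [0.4, -0.1, -0.8]
grip_width: 12.7
finger_force: 49.6
```

Request:
apply_moves(plan=[[0.01, 0.05, -0.003, 0, 0], [0.01, 0.094, -0.006, 0, 0], [0.01, 0.094, -0.006, 0.03, 0], [0.01, 0.094, -0.006, 0.07, 0], [0.01, 0.094, -0.006, 0.07, 0]])

```text
clock: 43.55
tool_pos: [483.1, 260.5, 78.0]
orientation: [0.774, 0.633, -0.004, 0.0]
wrist_force: [-0.4, -0.3, -0.4]
grip_width: 12.8
finger_force: 49.4
```

Request:
apply_moves(plan=[[0.01, 0, 0, 0, 0], [0.01, 0, 0, 0, 0]])

```text
clock: 43.8
tool_pos: [486.3, 262.8, 83.1]
orientation: [0.774, 0.633, 0.001, -0.0]
wrist_force: [-0.2, -0.3, -0.5]
grip_width: 12.7
finger_force: 49.4
```

```bash
python3 - <<'E'
from h import *
print(go(472.6,265,82,-.199))
E
python3 edge.py 4.5; python3 - <<'E'
import cv2
im=cv2.imread("pics/e.png");cv2.imwrite("pics/w12.png",cv2.resize(im[60:360,160:480],(800,750))[:600])
E
```

```text
(array([-0.0005, -0.0139,  0.0011]), np.float64(-0.001))
[486.32966042 262.75826408  83.08240463] [-0.20047606 -0.331113   -0.47872737] 12.675987821939943 49.43407416343689
[[275, 187], [290, 187], [305, 187], [345, 187], [360, 188], [375, 215]] [[54.8, -20.6], [54.8, -14.3], [54.8, -7.9], [54.8, 8.9], [54.4, 15.3], [42.7, 22.1], [28.9, -35.5], [28.9, 26.3]]
```

View pics/w12.png

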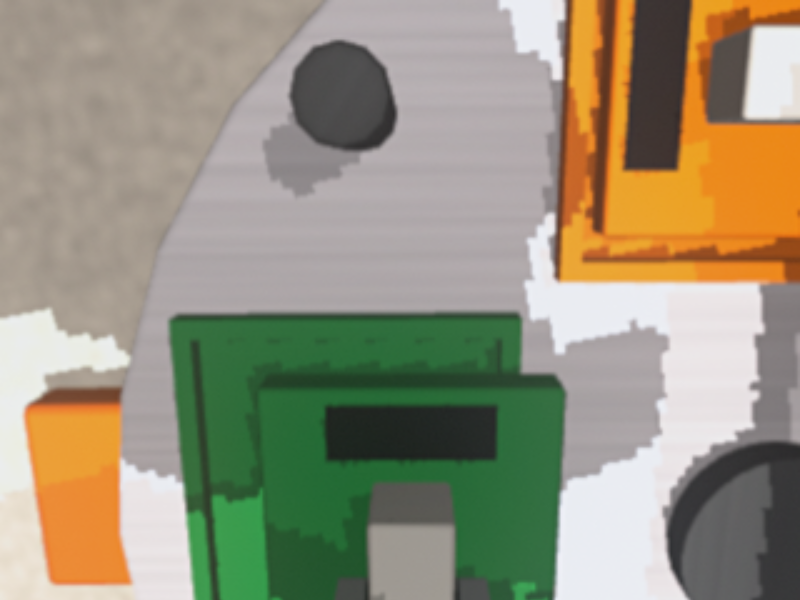

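Request:
apply_moves(plan=[[0.01, 0, -0.007, 0, 0], [0.01, 0, -0.0137, 0, 0], [0.01, 0, -0.0137, 0, 0], [0.01, 0, -0.0137, 0.01, 0], [0.01, 0, -0.0137, 0.017, 0]])

```text
clock: 44.48
tool_pos: [471.9, 265.0, 63.9]
orientation: [0.774, 0.633, -0.0, 0.0]
wrist_force: [-0.3, 0.2, -1.5]
grip_width: 12.7
finger_force: 49.5
```

Request:
apply_moves(plan=[[0.01, 0, 0, 0.002, 0], [0.01, 0, 0, 0.003, 0], [0.01, 0, 0, 0.003, 0]])

```text
clock: 44.85
tool_pos: [472.3, 265.1, 61.9]
orientation: [0.774, 0.633, 0.0, 0.0]
wrist_force: [-0.2, 0.3, -1.6]
grip_width: 12.6
finger_force: 49.5
```

Request:
apply_moves(plan=[[0.01, 0, 0, 0.0005, 0], [0.01, 0, 0, 0.001, 0], [0.01, 0, 0, 0.001, 0]])

```text
clock: 45.22
tool_pos: [472.4, 265.6, 61.8]
orientation: [0.774, 0.633, 0.001, -0.0]
wrist_force: [-3.6, -0.8, 12.1]
grip_width: 12.9
finger_force: 51.2
```

Request:
apply_moves(plan=[[0.03, 0, 0, -0.001, 0], [0.03, 0, 0, -0.001, 0], [0.03, 0, 0, -0.001, 0], [0.03, 0, 0, -0.03, 0], [0.03, 0, 0, -0.065, 0]])

```text
clock: 45.85
tool_pos: [471.8, 264.7, 126.1]
orientation: [0.774, 0.633, -0.001, 0.0]
wrist_force: [-0.3, -0.2, 0.2]
grip_width: 30.3
finger_force: 0.0
```

Request:
apply_moves(plan=[[0.0, 0.0, 0, 0, 0], [0.0, 0, 0, 0, 0]])

```text
clock: 46.1
tool_pos: [471.7, 265.2, 125.2]
orientation: [0.774, 0.633, -0.0, -0.0]
wrist_force: [0.3, 0.3, -0.4]
grip_width: 0.2
finger_force: 0.0
```

```bash
python3 edge.py 63; python3 tt.py | grep -v pocket
```

```text
[471.7360822  265.18318045 125.22992188] [ 0.29007117  0.30085543 -0.3657884 ] 0.21994455178495606 0.0
[[275, 174], [290, 174], [305, 174], [345, 174], [360, 174], [375, 175]] [[52.1, -28.5], [52.1, -19.8], [52.1, -11.1], [52.1, 12.2], [52.1, 20.9], [51.5, 29.7], [8.3, -30.4], [8.3, 34.7]]
46.15 [471.56892646 265.01137402 124.92292678] [-1.39  0.33  0.94  1.85 -0.3   1.11 -0.54]
wrist cassette_orange [-2. 93.] deg from front -89.0 0.7
wrist cassette_green [-91.   3.] deg from front -2.0 0.59
wrist turn_post [-86.  89.] deg from front -46.0 0.86
top cassette_orange [  3. 102.] deg from front -92.0 0.75
top cassette_green [-93.  -7.] deg from front 4.0 0.7
scene cassette_orange [-5. 99.] deg from front -87.0 0.95
scene cassette_orange [ 2. 95.] deg from front -91.0 0.67
scene cassette_green [-91.  -4.] deg from front 3.0 0.85
scene turn_post [-84.  85.] deg from front -45.0 0.72
scene turn_post [-61.  38.] deg from front -32.0 0.6
```

View pics/e.png

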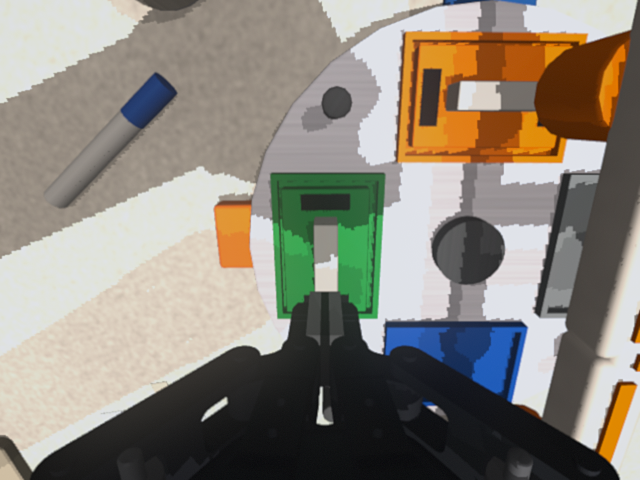

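The picture shows the green cassette flat in its pocket at (327,245) and the orange one flat at (490,97). By my count that was view 15, one over the limit of 14, so I'll use only numeric checks from here. Next is the clockwise turn.

Request:
apply_moves(plan=[[0, -0.05, 0.002, 0, 0], [0, -0.1, 0.004, 0, 0], [0, -0.118, 0.004, 0.01, 0], [0, -0.118, 0.004, 0.04, 0], [0, -0.118, 0.004, 0.059, 0]])

```text
clock: 47.98
tool_pos: [452.3, 149.1, 65.6]
orientation: [0.774, 0.633, -0.0, -0.0]
wrist_force: [1.1, 1.2, -0.2]
grip_width: 0.1
finger_force: 0.0
```

Request:
apply_moves(plan=[[0, 0.0096, -0.0004, 0, 0], [0, 0.0177, -0.0078, 0, 0], [0, 0.03, -0.0168, 0, 0], [0, 0.0432, -0.0243, 0, 0], [0, 0.0573, -0.0302, 0, 0]])

```text
clock: 48.6
tool_pos: [432.7, 212.0, 66.8]
orientation: [0.774, 0.633, -0.001, -0.001]
wrist_force: [-3.7, -3.7, -0.3]
grip_width: -0.2
finger_force: 2.0
```

Request:
apply_moves(plan=[[0, 0.0147, -0.0041, 0, 0], [0, 0.0298, -0.0063, 0, 0], [0, 0.0451, -0.0067, 0, 0], [0, 0.0603, -0.0053, 0, 0], [0, 0.0752, -0.002, 0, 0]])

```text
clock: 49.22
tool_pos: [448.1, 286.3, 67.0]
orientation: [0.774, 0.633, 0.0, 0.0]
wrist_force: [-1.1, 0.3, 0.7]
grip_width: 0.2
finger_force: 0.0
```

Request:
apply_moves(plan=[[0, 0.0143, 0.0051, 0, 0], [0, 0.028, 0.0119, 0, 0], [0, 0.039, 0.0191, 0, 0], [0, 0.0458, 0.0244, 0, 0], [0, 0.0491, 0.0273, 0, 0]])

```text
clock: 49.85
tool_pos: [484.4, 327.6, 66.8]
orientation: [0.774, 0.633, -0.0, 0.0]
wrist_force: [-0.3, 0.8, -0.4]
grip_width: 0.2
finger_force: 0.0
```

Request:
apply_moves(plan=[[0, 0, 0, 0, 0], [0, -0.01, 0, 0, 0], [0, -0.01, 0, -0.03, 0], [0, -0.01, 0, -0.059, 0], [0, -0.03, 0, -0.059, 0]])

```text
clock: 50.48
tool_pos: [478.5, 298.7, 127.5]
orientation: [0.774, 0.634, 0.002, -0.0]
wrist_force: [-0.3, 0.3, -0.0]
grip_width: 0.2
finger_force: 0.0
```

```bash
python3 tt.py
```

```text
50.475 [478.52575981 298.74082307 127.54331892] [-1.39  0.39  0.92  1.79 -0.34  1.13 -0.55]
wrist cassette_green [-3. 95.] deg from front -88.0 0.75
wrist pocket_blank [  0. -92.] deg from front 90.0 0.96
wrist pocket_blue [-90.   0.] deg from front -0.0 0.82
top cassette_orange [93.  7.] deg from front -176.0 0.69
top pocket_orange [94. -2.] deg from front 179.0 0.68
top pocket_blank [  5. -90.] deg from front 93.0 0.64
top pocket_blue [-88.   2.] deg from front -1.0 0.62
top pocket_green [ 1. 91.] deg from front -91.0 0.95
top turn_post [91. 92.] deg from front -135.0 0.77
scene cassette_orange [93.  9.] deg from front -174.0 0.89
scene cassette_orange [-89.   3.] deg from front -2.0 0.62
scene cassette_green [ 3. 92.] deg from front -92.0 0.92
scene pocket_orange [92. -2.] deg from front 179.0 0.98
scene pocket_blank [  3. -85.] deg from front 92.0 0.68
scene pocket_blue [-90.  -1.] deg from front 1.0 0.6
scene pocket_green [-1. 92.] deg from front -89.0 0.8
scene turn_post [84. 86.] deg from front -134.0 0.67
```

Blue is at the front, so one more clockwise quarter turn brings grey there. After that I'll retreat upwards.

Request:
apply_moves(plan=[[0, -0.05, 0.001, 0, 0], [0, -0.1, 0.003, 0, 0], [0, -0.1516, 0.005, 0, 0], [0, -0.1516, 0.005, 0.035, 0], [0, -0.1516, 0.005, 0.059, 0]])

```text
clock: 52.3
tool_pos: [452.5, 148.7, 66.3]
orientation: [0.774, 0.633, 0.001, -0.001]
wrist_force: [-0.3, -0.5, -0.1]
grip_width: -0.1
finger_force: 0.0
```

Request:
apply_moves(plan=[[0, 0.0096, -0.0004, 0, 0], [0, 0.0177, -0.0078, 0, 0], [0, 0.03, -0.0168, 0, 0], [0, 0.0432, -0.0243, 0, 0], [0, 0.0573, -0.0302, 0, 0]])

```text
clock: 52.92
tool_pos: [432.9, 211.7, 67.1]
orientation: [0.774, 0.633, -0.001, -0.001]
wrist_force: [-3.0, -2.8, -1.9]
grip_width: -0.4
finger_force: 1.9
```

Request:
apply_moves(plan=[[0, 0.0147, -0.0041, 0, 0], [0, 0.0298, -0.0063, 0, 0], [0, 0.0451, -0.0067, 0, 0], [0, 0.0603, -0.0053, 0, 0], [0, 0.0752, -0.002, 0, 0]])

```text
clock: 53.55
tool_pos: [448.2, 286.3, 67.0]
orientation: [0.774, 0.633, 0.0, 0.0]
wrist_force: [-0.7, 0.5, 0.2]
grip_width: 0.2
finger_force: 0.0
```

Request:
apply_moves(plan=[[0, 0.0143, 0.0051, 0, 0], [0, 0.028, 0.0119, 0, 0], [0, 0.039, 0.0191, 0, 0], [0, 0.0458, 0.0244, 0, 0], [0, 0.0491, 0.0273, 0, 0]])

```text
clock: 54.18
tool_pos: [484.5, 327.6, 66.7]
orientation: [0.774, 0.633, -0.0, 0.0]
wrist_force: [0.1, 0.3, -0.1]
grip_width: -0.3
finger_force: 0.0
```

Request:
apply_moves(plan=[[0, 0, 0, 0, 0], [0, -0.01, 0, 0, 0], [0, -0.01, 0, -0.03, 0], [0, -0.01, 0, -0.08, 0], [0, -0.03, 0, -0.12, 0]])

```text
clock: 54.8
tool_pos: [477.8, 298.2, 188.4]
orientation: [0.774, 0.633, 0.0, -0.0]
wrist_force: [0.8, 0.2, 0.8]
grip_width: -0.0
finger_force: 0.0
```

Request:
apply_moves(plan=[[0, 0, 0, 0, 0], [0, 0, 0, 0, 0], [0, 0, 0, 0, 0], [0, 0, 0, 0, 0], [0, 0, 0, 0, 0]])

```text
clock: 55.42
tool_pos: [477.9, 298.2, 186.4]
orientation: [0.774, 0.633, -0.0, 0.0]
wrist_force: [1.2, -0.4, 0.8]
grip_width: -0.1
finger_force: 0.0
```

```bash
python3 tt.py; python3 - <<'E'
from h import *
p=shot("wrist")
for l,col,c in(("orange","orange",0),("green","green",0)):
    print(l,tip(p,"cassette_"+l,45),tip(p,"pocket_"+l,45))
E
```

```text
55.425 [477.86384107 298.19123097 186.35697051] [-1.45  0.33  0.98  1.73 -0.29  1.24 -0.59]
wrist cassette_orange [  4. -96.] deg from front 92.0 0.82
wrist pocket_blank [-96.   1.] deg from front -1.0 0.86
wrist pocket_blue [-3. 93.] deg from front -88.0 0.8
wrist turn_post [ 92. -85.] deg from front 137.0 0.92
top cassette_orange [ -5. -92.] deg from front 87.0 0.84
top cassette_orange [  1. -87.] deg from front 91.0 0.68
top pocket_orange [ -3. -97.] deg from front 88.0 0.74
top pocket_blank [-90.  -2.] deg from front 1.0 0.59
top pocket_blue [-3. 88.] deg from front -88.0 0.73
top pocket_green [89.  3.] deg from front -178.0 0.68
top turn_post [ 93. -91.] deg from front 136.0 0.93
scene cassette_orange [  6. -91.] deg from front 94.0 0.59
scene pocket_orange [  1. -92.] deg from front 91.0 0.86
scene pocket_blank [-89.   1.] deg from front -1.0 0.88
scene pocket_blue [-0. 91.] deg from front -90.0 0.69
scene pocket_green [91. -1.] deg from front 180.0 0.72
scene turn_post [ 86. -88.] deg from front 134.0 0.71
orange [(array([544.7, 154.9,  45. ]), 0.72)] []
green [(array([471.4, 265.8,  45. ]), 0.73)] []
```

```bash
python3 - <<'E'
from h import *
for n in("wrist","top","scene"):
    p=shot(n);g=mask(p,"green")
    for a,b in((-92,0),(92,0)):
        w=frame(563,247,-.199,[[a+i,b+j,50] for i in(-20,0,20) for j in(-35,0,35)])
        q=proj(p,w).astype(int);print(n,a,[int(g[y,x]>0) if 0<=y<480 and 0<=x<640 else -1 for x,y in q])
    print(n,[(t[0],t[1]) for t in tip(p,"cassette_green",45,4)])
E
```

```text
wrist -92 [0, 0, 0, 0, 0, 0, 0, 0, 0]
wrist 92 [0, 0, 0, 0, 0, 0, 0, 0, 0]
wrist []
top -92 [0, 0, 0, 0, 0, 0, 0, 0, 0]
top 92 [1, 1, 0, 0, 0, 0, 1, 0, 0]
top [(array([ 306.8, -186.3,   45. ]), 0.96), (array([651.7, 230.3,  45. ]), 0.7), (array([ 449.3, -268. ,   45. ]), 0.64)]
scene -92 [0, 0, 0, 0, 0, 0, 0, 0, 0]
scene 92 [0, 1, 1, 0, 0, 1, 1, 1, 1]
scene [(array([ 495. , -234.8,   45. ]), 0.91), (array([652.6, 228. ,  45. ]), 0.71), (array([ 335.5, -147.7,   45. ]), 0.68)]
```

```bash
python3 -c "
from workcell import job
print(job.hand_in())"
```

```text
the job is handed in; nothing more can be done
None
```

I handed the job in at about 55 s on the robot clock: orange and green were each read on the reader and laid in their own pockets, blue was absent, and the grey pocket is clicked in at the front; the hand-in gave no verdict, the green cassette's final position was checked only by the networks because a beam hides it, and I viewed 15 pictures, one over the limit of 14.

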